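Push the loaf tin into the proofing box

TASK

Put the loaf tin in to prove: push it along the counter and in through the narrow open doorway of the clear proofing box until the whole tin is inside, then push the sliding door fully shut. Never lift or tip the tin, and leave the other things on the counter and in the box where they are.

Things in the scene. Friction and masses are not known exactly. Their poses are not given: they have to be found in the camera images.
- tin_center (a point): Centre of the lidded steel loaf tin, 38 mm above the counter as it stands. Tin: 150 mm long (x axis), 110 wide (y), 76 high (z up); its lid, the top 9 mm, stands 2 mm proud of the 146 x 106 body. 0.5 to 1 kg, slides on the counter, too wide to grip. It starts lengthways before the doorway, somewhat askew (under 21 degrees) and to one side.
- proofer: Clear proofing box with aluminium edges, fixed, 200 mm high, without floor or sill. Origin: on the counter, mid-doorway, in the front face. x: straight in; y: along the front to where the open door is parked; z up. Doorway 120 mm wide, 172 high, between fixed posts 15 wide, 18 deep. Box: y -75 to 225, x 0 to 260 (inside to 248); front fixed panel from y = 75. Door track: x -16 to 0, z 186 to 200.
- door_handle (a point): Centre of the door's pull: an upright square steel bar 12 x 12 mm, z from 50 to 150 mm, its centre 42 mm out before the box's front face (25 mm free behind it), in the middle of the 140 mm wide door. It moves with the door; axes parallel to the box's.
- door (a joint): Opening of the sliding door in m: 0 = fully shut (handle at mid-doorway), 0.14 = fully open (handle 140 mm along the box's y). It starts open, clear of the doorway, slides against about 1.5 N of friction and stays where left. It hangs outside the front face (box x from -11 to -4 mm), so the tin must be wholly past x = 0 for it to close.
- jar: Bystander: small glass jar with a dark twist cap, 66 mm across, 88 mm high, standing in the proofing box behind the fixed panel. Origin: centre of its underside.
- whisk: Bystander: dough whisk lying flat to the left of the robot, beechwood handle with a flat wire loop, 325 mm long. Origin: on its underside, in the handle near the loop.
- spatula: Bystander: blue silicone spatula lying flat, 280 mm long, on the left of the counter. Origin: centre of its underside.
- bowl: Bystander: empty stainless mixing bowl, 220 mm across, 90 mm high. Origin: centre of its underside.
- scraper: Bystander: bench scraper lying flat, 150 mm wide steel blade with a wooden handle. Origin: underside, centre of the blade.
- ramekin: Bystander: small white ramekin, 72 mm across, 42 mm high. Origin: centre of its underside.
Things that resemble listed ones, but are neither listed nor needed, are in the scene too. What is shaped like the part that bears tin_center but blue is not meant.

How it is judged:
On the way, in this order (a step that is already met when the one before it is completed fails the run):
1. the tin is wholly inside the proofing box, the door still open (x of tin_center in the frame of proofer above 0.073 m and y of tin_center in the frame of proofer between -0.03 and 0.15 m and value of joint door above 0.11 m), for 0.1 s.
2. the door is slid fully shut (value of joint door below 0.004 m), for 0.2 s.
At the end, for the whole second after the job is handed in: The tin stands flat inside the proofing box (its centre more than 73 mm behind the front face, tilted less than 0.05 rad) and the door is shut to within 4 mm (x of tin_center in the frame of proofer above 0.073 m and y of tin_center in the frame of proofer between -0.03 and 0.15 m and value of joint door below 0.004 m and height (world z) of tin_center below 0.044 m and angle between tin_center's own z axis and vertical below 0.05 rad); the robot touches nothing.
It fails at once if the tin is lifted off the counter or tipped (centre above 50 mm, or tilted over 0.15 rad) (height (world z) of tin_center above 0.05 m or angle between tin_center's own z axis and vertical above 0.15 rad).
It fails at once if another thing is moved by more than 25 mm (distance of any of jar, whisk, spatula, bowl, scraper, ramekin from where it was at the start of the episode above 0.025 m).
It also fails if it takes over 72 s, if anything falls off the work surface, if the arm or the gripper's body presses on something with over 40 N, if the wrist force passes 120 N, or if a joint passes its speed limit or range.

ROBOT

A 7-joint arm with a two-finger parallel gripper is mounted at the origin on the work surface. World frame = base frame: x ahead of the robot, y to its left, z up, the work surface at z = 0. Lengths are in m, angles in rad, forces in N, time in s.
With the tool pointing down it reaches from about 0.35 to 0.9 m from the base axis. Payload 19.9 kg.
Tool frame: the origin (TCP) lies at the very end of the fingers, on their centre line; the grasp point (between the pads) lies 19 mm behind it; z points along the fingers, y is the line along which they close (so a half turn about z gives the same grasp; the last joint's range is limited). The gripper opens to 94 mm and grips with 3 to 60 N. Pads are 16 mm wide; open, the fingers measure 119 mm over their backs; the gripper's body (75 mm by 177 mm) begins 78 mm behind the grasp point.
Start: joints at [1.093, 0.417, -0.01, 1.614, 0.005, 1.111, -0.053], TCP at [0.264, -0.567, 0.205] pointing down, gripper open.
Joint ranges: [-2.81, 2.81], [-0.39, 2.02], [-1.27, 1.25], [0.06, 2.57], [-1.19, 4.33], [0.19, 2], [-2.82, 2.82]. Speed limits (rad/s): [1.89, 1.89, 2.39, 2.39, 3.01, 3.01, 3.01].

INTERFACE

Orientations are given as a unit quaternion [x, y, z, w].
In Python, from cell import manip gives the robot as it stands. The module is installed in compiled form; this text tells all that it offers.
- The arm moves only by the tool apply_moves, never from a script. Its argument "plan" is a list of rows, each an object with "travel": the shift along the tool's x, y, z in mm, a list of three; "roll": the turn about the tool's z in rad; "gripper": the closure, from -1 (fully open) to 1 (shut). A call has 1 to 12 rows; each row is the pose to reach, as a shift and turn from the pose commanded when the call began, along the tool's axes at that moment; what a row does not reach only later rows make up. A row lasts 1/12 s, in which the tool goes at most 41.7 mm and 7.16 degrees, less where a joint would pass 70% of its speed; a pose out of reach is approached as far as the arm can. A call with a gripper value outside its range is refused whole. The fingers move at their own pace and stop on an object; "squeeze" is the grip in N (left out, the last holds). Time passes only in rows, so rows that repeat a pose let the fingers close. It gives the time, the measured TCP pose, the force, the opening and the grip force at its end, in the units of the state.
- manip.state(): the state, without advancing time (a new reading comes with each control period).
- manip.read_camera(name): name is "scene" or "top" or "wrist"; returns a dict with "color" (480x640x3 uint8, red, green, blue), "fov_y" (degrees; the focal length in pixels is half the picture's height over the tangent of half this angle, whatever the lens; pixels are square), "cx", "cy" (the principal point, pixels), "dist" ([k1, k2, p1, p2, k3] as OpenCV has them; the pictures are not rectified), "camera_from_world" (4x4, takes a point from world to camera coordinates). Camera axes: x right, y up, looking along -z (the intrinsics and any distortion apply to the point x, -y, -z); pixel columns grow to the right and rows downward; lengths in m; the calibration is good to about 2 mm. A picture is of the moment at which its call begins. There is no depth.
- manip.finish_job(): hands the job in; it is judged then, once.
Trained networks look in a picture, given as the dict that the camera call returned (one of the last four; its "shot" number tells which), for a name from the list of things; names that differ only in an ending like _2 or _b are one class to them, and where a whole thing is asked for, a point or a joint stands for the part that bears it (a point fixed in the world has none). Each returns a list of dicts, best first, with "score" (0 to 1); they miss things now and then, are a little off and sometimes report something else, mostly with a low value. They report only what shows in the picture. A call takes as long as a camera call. They do not tell look-alikes from the thing itself.
- manip.spot_in(picture, query): "centre" ([column, row] in pixels, amid what is visible of it).
- manip.masks_of(picture, query): "mask" (480x640 bool, what is visible of it) and "centre" ([column, row] in pixels, amid what is visible of it).
The state is a dict: "t": time; "joint_positions": joint angles; "joint_vel": joint speeds; "tau": joint torques, N m; "eef_pos": TCP position; "tool_rot": TCP orientation; "force": force on the tool from outside, world axes, zero at the start; "ft_torque": the same for the moment, N m; "width": finger opening in m; "grip_force": force on a finger pad.
Only numpy, scipy, OpenCV 4.12 (cv2) and the standard library are available. Lean on these libraries where they do the work, as an engineer would, in place of code of your own. Each camera call takes 0.05 s, during which the arm holds its last target. There are 200 camera calls.

## Working session

There is one attempt and no reset: what is moved stays moved. The work goes in short steps, Python scripts to look and compute and a tool call to move; the robot and the scene stay as the last step left them, time stands still between calls to the robot, and variables do not carry over. Pictures are saved under pics/ and viewed, at most 13 in all, crops included, and the job is handed in when it is done.

Besides the shell and the picture viewer there is one more tool, called after "Emit:" in YAML: its name, and indented under it one key for each argument. apply_moves: Moves the arm, as the interface text tells. Its arguments: {"type":"object","properties":{"plan":{"type":"array","items":{"type":"object","properties":{"travel":{"type":"array","items":{"type":"number"}},"roll":{"type":"number"},"gripper":{"type":"number"}}}},"squeeze":{"type":"number"}},"required":["plan"]}

```bash
mkdir -p pics
cat > h.py <<'E'
import numpy as np, cv2
from cell import manip
def K(p):
    f=240/np.tan(np.radians(p["fov_y"])/2); return np.array([[f,0,p["cx"]],[0,f,p["cy"]],[0,0,1.]])
def proj(p,X):
    X=np.atleast_2d(X).astype(float); T=np.array(p["camera_from_world"])
    c=(X@T[:3,:3].T+T[:3,3])*[1,-1,-1]
    return cv2.projectPoints(c,np.zeros(3),np.zeros(3),K(p),np.array(p["dist"],float))[0].reshape(-1,2)
def unproj(p,uv,z):
    uv=np.array(uv,float).reshape(-1,1,2); n=cv2.undistortPoints(uv,K(p),np.array(p["dist"],float)).reshape(-1,2)
    T=np.array(p["camera_from_world"]); d=np.c_[n[:,0],-n[:,1],-np.ones(len(n))]@T[:3,:3]; o=-T[:3,:3].T@T[:3,3]
    s=(z-o[2])/d[:,2]; return o+d*s[:,None]
def save(p,n): cv2.imwrite("pics/"+n,p["color"][...,::-1])
E
python3 - <<'E'
from h import *
np.set_printoptions(precision=3,suppress=True)
for n in ["top","scene"]:
    p=manip.read_camera(n); save(p,n+"0.png")
    print(n,p["fov_y"],p["dist"],(-np.array(p["camera_from_world"])[:3,:3].T@np.array(p["camera_from_world"])[:3,3]))
    for q in ["tin_center","proofer","door_handle","jar","bowl","whisk","spatula","scraper","ramekin"]:
        print(q,[(np.round(r["centre"]),round(r["score"],2),unproj(p,r["centre"],0.04)[0]) for r in manip.spot_in(p,q)][:3])
s=manip.state();print(s["t"],s["eef_pos"],s["tool_rot"],s["force"])
E
```

```text
top 46.39115893992177 [-0.132  0.     0.     0.     0.   ] [0.365 0.026 1.387]
tin_center [(array([198., 142.]), 0.92, array([0.75 , 0.326, 0.04 ])), (array([235., 232.]), 0.91, array([0.525, 0.222, 0.04 ])), (array([322., 294.]), 0.74, array([0.381, 0.006, 0.04 ]))]
proofer [(array([385., 170.]), 0.91, array([ 0.689, -0.141,  0.04 ]))]
door_handle [(array([317., 155.]), 0.69, array([0.721, 0.028, 0.04 ])), (array([524., 192.]), 0.68, array([ 0.646, -0.49 ,  0.04 ]))]
jar [(array([422., 340.]), 0.46, array([ 0.279, -0.236,  0.04 ]))]
bowl [(array([523., 191.]), 0.81, array([ 0.648, -0.489,  0.04 ])), (array([388., 171.]), 0.24, array([ 0.686, -0.147,  0.04 ]))]
whisk [(array([146., 332.]), 0.81, array([0.277, 0.428, 0.04 ]))]
spatula [(array([116., 201.]), 0.79, array([0.596, 0.523, 0.04 ]))]
scraper [(array([425., 338.]), 0.9, array([ 0.282, -0.241,  0.04 ]))]
ramekin [(array([492., 277.]), 0.9, array([ 0.432, -0.405,  0.04 ]))]
scene 53.02183184397492 [-0.033  0.     0.     0.     0.   ] [1.087 0.256 1.014]
tin_center [(array([404., 392.]), 0.95, array([0.736, 0.326, 0.04 ])), (array([318., 218.]), 0.87, array([0.386, 0.005, 0.04 ])), (array([381., 289.]), 0.82, array([0.524, 0.214, 0.04 ]))]
proofer [(array([212., 274.]), 0.6, array([ 0.632, -0.168,  0.04 ]))]
door_handle [(array([265., 320.]), 0.92, array([ 0.695, -0.001,  0.04 ]))]
jar []
bowl [(array([ 94., 228.]), 0.55, array([ 0.626, -0.507,  0.04 ]))]
whisk [(array([493., 243.]), 0.89, array([0.298, 0.435, 0.04 ])), (array([265., 322.]), 0.34, array([0.698, 0.001, 0.04 ]))]
spatula [(array([510., 376.]), 0.85, array([0.623, 0.526, 0.04 ]))]
scraper [(array([248., 171.]), 0.9, array([ 0.308, -0.231,  0.04 ]))]
ramekin [(array([167., 188.]), 0.58, array([ 0.442, -0.405,  0.04 ]))]
1.0 [ 0.264 -0.567  0.205] [ 0.976  0.216 -0.     0.   ] [-0.205 -0.367 -0.759]
```

View pics/top0.png

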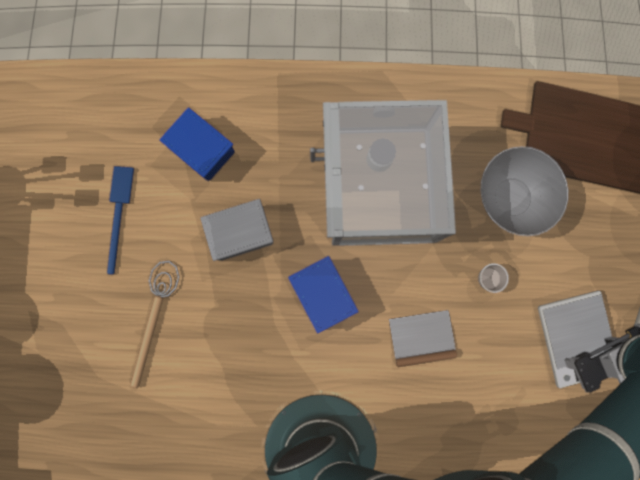

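View pics/scene0.png

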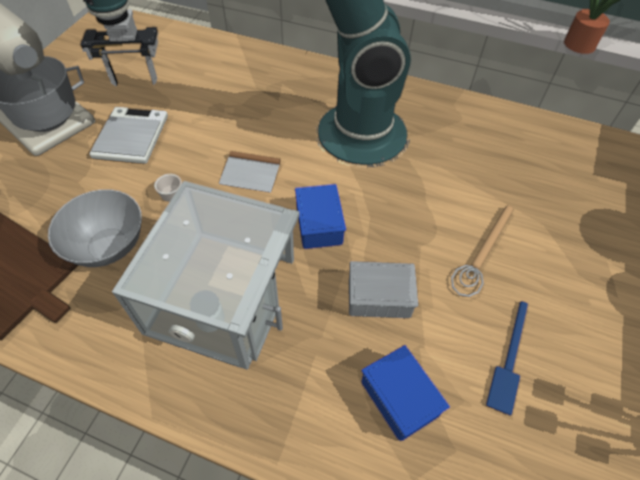

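Candidates for the tin in the top view are the grey box at (236,230), the blue boxes at (197,143) and (323,294), and the grey scraper at (423,337). The grey one at (236,230) fits the description. The box's doorway faces image-left, and the parked door's handle is at (317,155). I'll take one close crop to check.

Run:
```python
from h import *
p=manip.read_camera("top")
c=p["color"][90:340,195:465,::-1]
cv2.imwrite("pics/crop1.png",cv2.resize(c,None,fx=2.4,fy=2.4,interpolation=cv2.INTER_CUBIC))
for r in manip.masks_of(p,"tin_center"):
    m=r["mask"].astype(np.uint8); print(r["centre"],r["score"],m.sum(),cv2.minAreaRect(cv2.findNonZero(m)))
```

```text
[237.0, 229.9] 0.97 2968 ((236.93255615234375, 230.56405639648438), (47.95847702026367, 64.34671783447266), 73.0724868774414)
[196.7, 143.6] 0.9 2938 ((198.29405212402344, 144.16998291015625), (66.30228424072266, 45.97690963745117), 40.15599822998047)
[321.9, 295.4] 0.78 2841 ((323.0987243652344, 294.2643127441406), (63.447914123535156, 46.84770202636719), 61.38954162597656)
```

View pics/crop1.png

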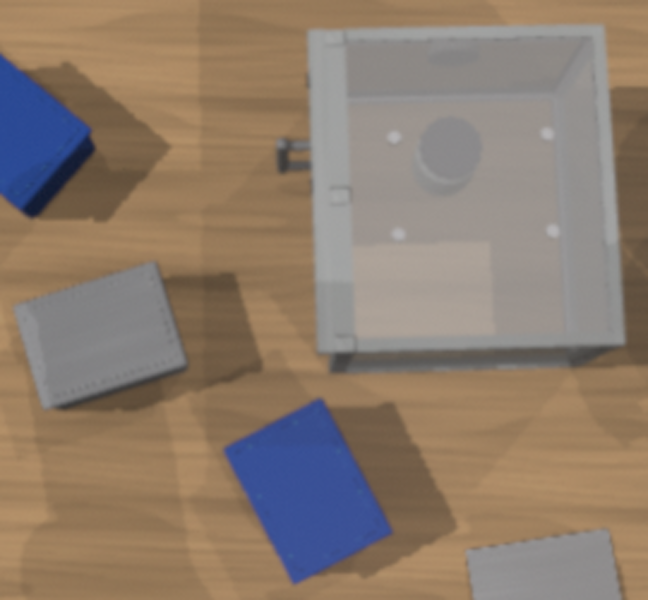

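The grey, ribbed box at crop (100,335) is the steel tin. The handle is at crop (284,155), the jar at (448,152), and the doorway is on the front's near half. I'll fit the poses from these corners.

Run:
```python
from h import *
from scipy.optimize import least_squares
np.set_printoptions(precision=4,suppress=True)
p=manip.read_camera("top")
f=lambda a:np.array(a)/2.4+[195,90]-0.3
def fit(uv,loc,z,x0):
    def res(q):
        c,s=np.cos(q[2]),np.sin(q[2]); R=np.array([[c,-s],[s,c]])
        return (proj(p,np.c_[loc@R.T+q[:2],np.full(len(loc),z)])-uv).ravel()
    r=least_squares(res,x0); print(r.x,np.degrees(r.x[2]),res(r.x).reshape(-1,2)); return r.x
B=fit(f([(308,31),(604,27),(623,345),(318,352)]),np.array([(-.016,.225),(.26,.225),(.26,-.075),(-.016,-.075)]),.2,[.6,0,-1.57])
print("--tin")
t=fit(f([(15,306),(156,263),(187,366),(45,406)]),np.array([(-.075,.055),(.075,.055),(.075,-.055),(-.075,-.055)]),.076,[.53,.22,-1.3])
u=np.array([np.cos(B[2]),np.sin(B[2])]);v=np.array([-u[1],u[0]])
g=lambda w:(np.dot(np.array(w)-B[:2],u),np.dot(np.array(w)-B[:2],v))
print("tin in box",g(t[:2]),"rel yaw",np.degrees(t[2]-B[2]))
h=unproj(p,f([(282,147)]),.15)[0]; print("handle top",h,g(h[:2]))
for n,a,z in [("blue1",[(226,451),(322,400),(391,532),(296,582)],.076),("blue2",[(91,131),(30,207)],.076)]:
    for w in unproj(p,f(a),z): print(n,w,g(w[:2]))
h=B[:2]-.042*u+.14*v; print("pred handle",h,proj(p,[[*h,.15],[*h,.05]]), f([(284,155)]))
```

```text
[ 0.5768 -0.0098 -1.52  ] -87.08939020641982 [[-0.0272 -0.3859]
 [ 0.1106 -0.5152]
 [ 0.4667  0.344 ]
 [-0.5247  0.4678]]
--tin
[ 0.5275  0.2133 -1.2496] -71.5971395672777 [[-0.753  -0.8192]
 [ 0.8114 -1.0251]
 [ 0.8574  0.0676]
 [-0.9358  1.716 ]]
tin in box (np.float64(-0.225326699138292), np.float64(-0.037873829131291205)) rel yaw 15.492250639142126
handle top [0.7022 0.0389 0.15  ] (np.float64(-0.04232360816038188), np.float64(0.12775199293039943))
blue1 [0.4169 0.0858 0.076 ] (np.float64(-0.10364914107530382), np.float64(-0.15476675618354435))
blue1 [ 0.4693 -0.0064  0.076 ] (np.float64(-0.008856601289464413), np.float64(-0.10715135554119141))
blue1 [ 0.3428 -0.0765  0.076 ] (np.float64(0.054661350936722405), np.float64(-0.23706008099362658))
blue1 [0.2923 0.0143 0.076 ] (np.float64(-0.03854416748169412), np.float64(-0.2828388169558412))
blue2 [0.7344 0.2327 0.076 ] (np.float64(-0.23420938653359763), np.float64(0.16972239649866577))
blue2 [0.6546 0.2903 0.076 ] (np.float64(-0.2957527553112231), np.float64(0.09298973115947354))
pred handle [0.7145 0.0392] [[312.2176 145.7315]
 [312.3287 156.899 ]] [[313.0333 154.2833]]
```

Emit:
apply_moves:
  plan:
    - {"travel": [20, -26, -55], "roll": -0.12, "gripper": -1}
    - {"travel": [45, -59, -55], "roll": -0.24, "gripper": -1}
    - {"travel": [70, -92, -55], "roll": -0.36, "gripper": -1}
    - {"travel": [95, -125, -55], "roll": -0.48, "gripper": -1}
    - {"travel": [120, -158, -55], "roll": -0.6, "gripper": -1}
    - {"travel": [145, -191, -55], "roll": -0.72, "gripper": -1}
    - {"travel": [170, -224, -55], "roll": -0.84, "gripper": -1}
    - {"travel": [195, -257, -55], "roll": -0.96, "gripper": -1}
    - {"travel": [220, -290, -55], "roll": -1.08, "gripper": -1}
    - {"travel": [245, -323, -55], "roll": -1.2, "gripper": -1}
    - {"travel": [265, -350, -55], "roll": -1.32, "gripper": -1}
    - {"travel": [280, -370, -55], "roll": -1.44, "gripper": -1}

```text
t: 2.15
eef_pos: [0.3616, -0.1098, 0.2608]
tool_rot: [0.588, 0.809, -0.0, 0.0]
force: [0.9, -0.3, -0.4]
width: 0.0938
grip_force: 0.0
```

```bash
cat >> h.py <<'E'
from scipy.spatial.transform import Rotation as Ro
Bx=np.array([0.5768,-0.0098]); BY=-1.52
U=np.array([np.cos(BY),np.sin(BY)]); V=np.array([-U[1],U[0]])
def b2w(u,v): return Bx+u*U+v*V
def w2b(w): d=np.array(w)[:2]-Bx; return np.array([d@U,d@V])
def go(u,v,z,yaw):
    "travel mm and roll to a TCP at box (u,v), height z, tool x at yaw (deg) from box u"
    s=manip.state(); R=Ro.from_quat(s["tool_rot"]).as_matrix(); p=np.array(s["eef_pos"])
    d=np.r_[b2w(u,v),z]-p; y0=np.degrees(np.arctan2(R[1,0],R[0,0])-BY)
    print("t %.2f at box"%s["t"],np.round(w2b(p),4),"z %.4f yaw %.2f"%(p[2],(y0+180)%360-180),"zaxis",np.round(R[:,2],3))
    print("travel",np.round(1000*R.T@d,1),"roll %.3f"%np.radians((y0-yaw+180)%360-180),"F",np.round(s["force"],2),"w %.4f"%s["width"],"q7 %.2f"%s["joint_positions"][6])
E
python3 -c "
from h import *
go(-.225,-.135,.26,-90)"
```

```text
t 2.15 at box [ 0.0889 -0.22  ] z 0.2608 yaw -164.98 zaxis [ 0.001 -0.001 -1.   ]
travel [281.2 163.4   0.6] roll -1.309 F [ 0.86 -0.34 -0.44] w 0.0938 q7 0.59
```

Emit:
apply_moves:
  plan:
    - {"travel": [25, 14, 0], "roll": -0.12}
    - {"travel": [55, 32, 0], "roll": -0.24}
    - {"travel": [85, 50, 0], "roll": -0.36}
    - {"travel": [115, 67, 0], "roll": -0.48}
    - {"travel": [145, 84, 0], "roll": -0.6}
    - {"travel": [175, 102, 0], "roll": -0.72}
    - {"travel": [205, 119, 0], "roll": -0.84}
    - {"travel": [235, 136, 0], "roll": -0.96}
    - {"travel": [258, 150, 0], "roll": -1.08}
    - {"travel": [275, 160, 0], "roll": -1.2}
    - {"travel": [281, 163, 0], "roll": -1.309}
    - {"travel": [281, 163, 0], "roll": -1.309}

```text
invalid input at $.plan[0]: expected keys travel, roll, gripper
```

```bash
python3 -c "
from h import *
go(-.225,-.135,.02,-90)
p=manip.read_camera('scene'); c=p['color'][60:360,120:480,::-1]
cv2.imwrite('pics/s1.png',cv2.resize(c,None,fx=2,fy=2,interpolation=cv2.INTER_CUBIC))
p=manip.read_camera('top')
m=[r for r in manip.masks_of(p,'tin_center')]
for r in m: print(r['centre'],r['score'],r['mask'].sum())
"
```

```text
t 2.15 at box [ 0.0889 -0.22  ] z 0.2608 yaw -164.98 zaxis [ 0.001 -0.001 -1.   ]
travel [281.4 163.3 240.6] roll -1.309 F [ 0.86 -0.34 -0.44] w 0.0938 q7 0.59
[323.7, 294.4] 0.85 2863
[238.9, 233.1] 0.82 2896
[197.7, 143.5] 0.6 2836
[523.1, 192.5] 0.38 6064
```

View pics/s1.png

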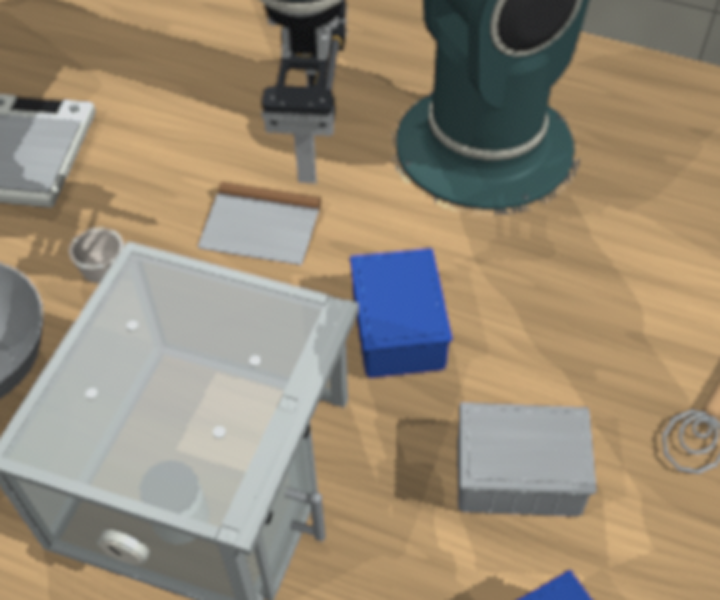

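The box has a closed clear roof with screw heads. The gripper body looks about 75 mm thick right above the fingers, so the fingers cannot follow the tin into the doorway. The tin's last few centimetres will have to come from coasting. First I'll square the tin up with a side push.

Emit:
apply_moves:
  plan:
    - {"travel": [25, 14, 0], "roll": -0.12, "gripper": -1}
    - {"travel": [55, 32, 0], "roll": -0.24, "gripper": -1}
    - {"travel": [85, 50, 0], "roll": -0.36, "gripper": -1}
    - {"travel": [115, 67, 0], "roll": -0.48, "gripper": -1}
    - {"travel": [145, 84, 0], "roll": -0.6, "gripper": -1}
    - {"travel": [175, 102, 0], "roll": -0.72, "gripper": -1}
    - {"travel": [205, 119, 0], "roll": -0.84, "gripper": -1}
    - {"travel": [235, 136, 0], "roll": -0.96, "gripper": -1}
    - {"travel": [258, 150, 0], "roll": -1.08, "gripper": -1}
    - {"travel": [275, 160, 0], "roll": -1.2, "gripper": -1}
    - {"travel": [281, 163, 0], "roll": -1.309, "gripper": -1}
    - {"travel": [281, 163, 0], "roll": -1.309, "gripper": -1}

```text
t: 3.3
eef_pos: [0.433, 0.2047, 0.2601]
tool_rot: [-0.024, 1.0, 0.001, -0.001]
force: [-0.2, -0.3, -1.1]
width: 0.0943
grip_force: 0.0
```

```bash
python3 -c "
from h import *
go(-.225,-.135,.025,-90)
p=manip.read_camera('wrist'); save(p,'w1.png'); print(p['fov_y'],p['dist'])
for r in manip.masks_of(p,'tin_center'): print(r['centre'],r['score'],r['mask'].sum())
"
```

```text
t 3.30 at box [-0.2215 -0.1327] z 0.2601 yaw -90.13 zaxis [-0.001  0.001 -1.   ]
travel [  2.1   3.2 235.1] roll -0.002 F [-0.16 -0.33 -1.14] w 0.0943 q7 0.98
59.8987831133332 [-0.03090078  0.          0.          0.          0.        ]
[321.8, 293.6] 0.84 18110
[391.6, 428.4] 0.84 4186
[98.1, 128.3] 0.8 24955
```

View pics/w1.png

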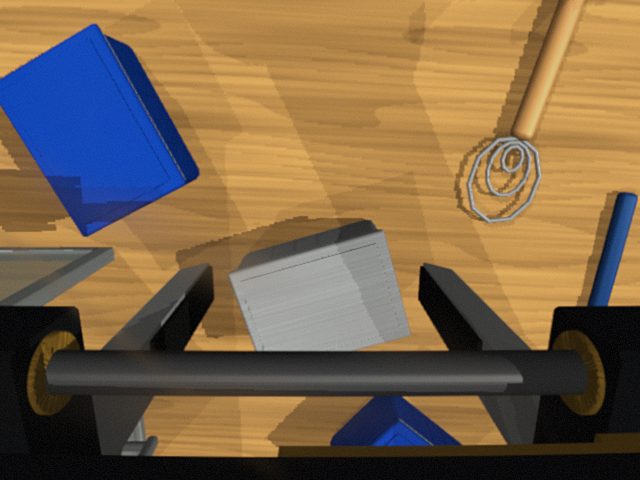

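The wrist view shows the grey tin at (320,293) between the finger lines. The near blue box is at (98,128), clear of the fingers, and the whisk loop is at (505,180). I'll go down beside the tin.

Emit:
apply_moves:
  plan:
    - {"travel": [2, 3, 20], "roll": 0, "gripper": -1}
    - {"travel": [2, 3, 45], "roll": 0, "gripper": -1}
    - {"travel": [2, 3, 75], "roll": 0, "gripper": -1}
    - {"travel": [2, 3, 105], "roll": 0, "gripper": -1}
    - {"travel": [2, 3, 135], "roll": 0, "gripper": -1}
    - {"travel": [2, 3, 165], "roll": 0, "gripper": -1}
    - {"travel": [2, 3, 190], "roll": 0, "gripper": -1}
    - {"travel": [2, 3, 210], "roll": 0, "gripper": -1}
    - {"travel": [2, 3, 225], "roll": 0, "gripper": -1}
    - {"travel": [2, 3, 232], "roll": 0, "gripper": -1}
    - {"travel": [2, 3, 235], "roll": 0, "gripper": -1}
    - {"travel": [2, 3, 235], "roll": 0, "gripper": -1}

```text
t: 4.4
eef_pos: [0.4307, 0.2062, 0.0255]
tool_rot: [-0.02, 1.0, -0.0, -0.0]
force: [0.2, 0.0, -0.4]
width: 0.0936
grip_force: 0.0
```

Emit:
apply_moves:
  plan:
    - {"travel": [-4, 0, 0], "roll": 0, "gripper": -1}
    - {"travel": [-10, 0, 0], "roll": 0, "gripper": -1}
    - {"travel": [-16, 0, 0], "roll": 0, "gripper": -1}
    - {"travel": [-22, 0, 0], "roll": 0, "gripper": -1}
    - {"travel": [-28, 0, 0], "roll": 0, "gripper": -1}
    - {"travel": [-34, 0, 0], "roll": 0, "gripper": -1}
    - {"travel": [-40, 0, 0], "roll": 0, "gripper": -1}
    - {"travel": [-46, 0, 0], "roll": 0, "gripper": -1}
    - {"travel": [-52, 0, 0], "roll": 0, "gripper": -1}
    - {"travel": [-57, 0, 0], "roll": 0, "gripper": -1}
    - {"travel": [-60, 0, 0], "roll": 0, "gripper": -1}
    - {"travel": [-60, 0, 0], "roll": 0, "gripper": -1}

```text
t: 5.4
eef_pos: [0.4912, 0.2098, 0.0257]
tool_rot: [-0.021, 1.0, 0.0, 0.0]
force: [0.6, -0.3, -0.3]
width: 0.0941
grip_force: 0.0
```

```bash
cat >> h.py <<'E'
from scipy.optimize import least_squares
def tin(cams=("top","scene"),near=None,ret=False):
    "tin pose from silhouette masks: fit of lid+body box hull, IoU-free edge fit by moments and rect"
    out=[]
    for n in cams:
        p=manip.read_camera(n); best=None
        for r in manip.masks_of(p,"tin_center"):
            col=p["color"][r["mask"]].mean(0)
            if r["score"]<.3 or col[2]>col[0]+30 or r["mask"].sum()>9000: continue
            w=w2b(unproj(p,r["centre"],.06)[0])
            if abs(w[1])<.1 and -.35<w[0]<.25: best=r; break
        if best is None: print(n,"none"); continue
        out.append((p,best["mask"].astype(np.float32)))
    L=np.array([(a,b,z) for a in(-.075,.075) for b in(-.055,.055) for z in(.067,.076)]+[(a,b,0) for a in(-.073,.073) for b in(-.053,.053)])
    def res(q):
        c,s=np.cos(q[2]+BY),np.sin(q[2]+BY); X=np.c_[L[:,:2]@np.array([[c,s],[-s,c]])+b2w(q[0],q[1]),L[:,2]]
        e=[]
        for p,m in out:
            h=cv2.convexHull(proj(p,X).astype(np.float32)); im=np.zeros((480,640),np.uint8)
            cv2.fillConvexPoly(im,np.round(h*16).astype(np.int32),1,shift=4)
            e.append(np.sum(np.abs(im-m)))
        return sum(e)
    from scipy.optimize import minimize
    p,m=out[0]; ys,xs=np.nonzero(m); w=w2b(unproj(p,[xs.mean(),ys.mean()],.06)[0])
    r=min((minimize(res,[*w,a],method="Nelder-Mead",options=dict(initial_simplex=[[*w,a],[w[0]+.01,w[1],a],[w[0],w[1]+.01,a],[*w,a+.1]])) for a in(-.2,0,.2)),key=lambda r:r.fun)
    print("tin box u,v,yawdeg",np.round(r.x[:2],4),round(np.degrees(r.x[2]),2),"mismatch px",r.fun,"of",[int(m.sum()) for _,m in out]); return r.x
E
python3 -c "
from h import *
go(-.225,-.063,.025,-90)
tin(); tin(('scene',))"
```

```text
t 5.40 at box [-0.2237 -0.0743] z 0.0257 yaw -90.46 zaxis [ 0.     0.001 -1.   ]
travel [-11.3   1.4   0.7] roll -0.008 F [ 0.6  -0.33 -0.29] w 0.0941 q7 0.70
tin box u,v,yawdeg [-0.2114 -0.0075] 2.52 mismatch px 2519.0 of [975, 3753]
tin box u,v,yawdeg [-0.2115 -0.0109] 1.13 mismatch px 278.0 of [3761]
```

Emit:
apply_moves:
  plan:
    - {"travel": [-2, 0, 0], "roll": 0, "gripper": -1}
    - {"travel": [-5, 0, 0], "roll": 0, "gripper": -1}
    - {"travel": [-8, 0, 0], "roll": 0, "gripper": -1}
    - {"travel": [-10, 0, 0], "roll": 0, "gripper": -1}
    - {"travel": [-11, 0, 0], "roll": 0, "gripper": -1}
    - {"travel": [-11, 0, 0], "roll": 0, "gripper": -1}
    - {"travel": [0, 0, 0], "roll": 0, "gripper": -1}
    - {"travel": [15, 0, 0], "roll": 0, "gripper": -1}
    - {"travel": [20, 0, -30], "roll": 0, "gripper": -1}
    - {"travel": [20, 0, -65], "roll": 0, "gripper": -1}
    - {"travel": [20, 0, -105], "roll": 0, "gripper": -1}
    - {"travel": [20, 0, -140], "roll": 0, "gripper": -1}

```text
t: 6.7
eef_pos: [0.4702, 0.2089, 0.1676]
tool_rot: [-0.022, 1.0, 0.0, 0.0]
force: [0.7, -0.2, -0.4]
width: 0.0943
grip_force: 0.0
```

```bash
python3 -c "
from h import *
go(-.335,0,.16,180)
tin(('scene',))
p=manip.read_camera('scene')
# box reprojection overlay
L=[(-.016,.225,.2),(-.016,-.075,.2),(.26,-.075,.2),(.26,.225,.2),(0,-.06,0),(0,.06,0),(0,-.06,.172),(0,.06,.172),(0,-.075,0),(0,.225,0)]
uv=proj(p,[[*b2w(a,b),z] for a,b,z in L])
im=p['color'][...,::-1].copy(); S=3; c=cv2.resize(im[170:370,130:390],None,fx=S,fy=S,interpolation=cv2.INTER_CUBIC)
for q in uv: cv2.drawMarker(c,tuple(np.int32(np.round((q-[130,170]+.5)*S))),(0,0,255),cv2.MARKER_CROSS,14,1)
cv2.imwrite('pics/s2.png',c)"
```

```text
t 6.70 at box [-0.2238 -0.0954] z 0.1676 yaw -90.40 zaxis [ 0.  0. -1.]
travel [-94.6 111.8   7.7] roll 1.564 F [ 0.72 -0.18 -0.38] w 0.0943 q7 0.85
tin box u,v,yawdeg [-0.2098 -0.0035] -0.37 mismatch px 175.0 of [3879]
```

View pics/s2.png

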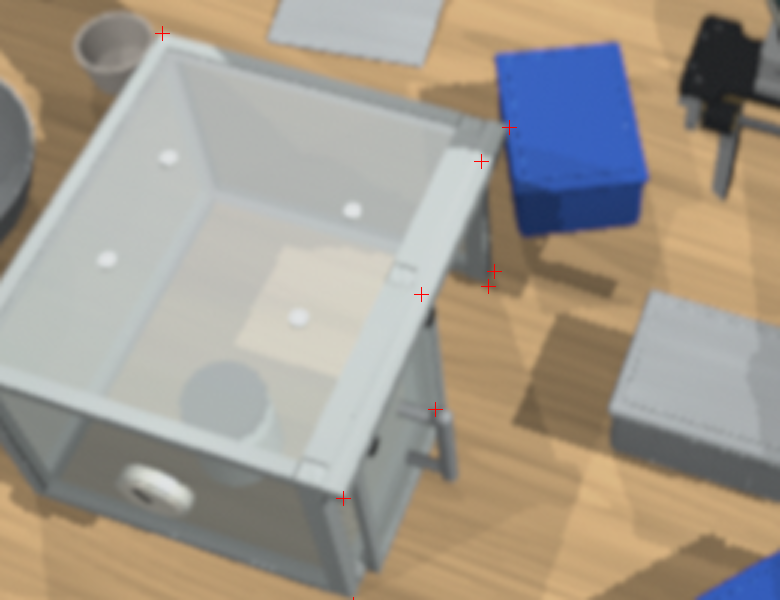

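The box marks land within about 1 px (2 mm) of its edges, e.g. the near track corner at (506,124) in the crop. The tin is square and centred on the doorway, so I'll move behind it.

Emit:
apply_moves:
  plan:
    - {"travel": [-8, 9, 0], "roll": 0.12, "gripper": -0.5}
    - {"travel": [-16, 19, 0], "roll": 0.24, "gripper": -0.5}
    - {"travel": [-24, 28, 0], "roll": 0.36, "gripper": -0.5}
    - {"travel": [-32, 38, 0], "roll": 0.48, "gripper": -0.5}
    - {"travel": [-40, 48, 0], "roll": 0.6, "gripper": -0.5}
    - {"travel": [-48, 58, 0], "roll": 0.72, "gripper": -0.5}
    - {"travel": [-56, 68, 0], "roll": 0.84, "gripper": -0.5}
    - {"travel": [-64, 78, 0], "roll": 0.96, "gripper": -0.5}
    - {"travel": [-72, 88, 0], "roll": 1.08, "gripper": -0.5}
    - {"travel": [-80, 98, 0], "roll": 1.2, "gripper": -0.5}
    - {"travel": [-88, 105, 0], "roll": 1.32, "gripper": -0.5}
    - {"travel": [-95, 112, 0], "roll": 1.44, "gripper": -0.5}

```text
t: 7.85
eef_pos: [0.5605, 0.3248, 0.1638]
tool_rot: [0.645, 0.764, -0.001, -0.0]
force: [0.3, -0.4, 0.1]
width: 0.0705
grip_force: 0.0
```

```bash
python3 -c "
from h import *
go(-.335,0,.03,180)"
```

```text
t 7.85 at box [-0.335   0.0007] z 0.1638 yaw -173.26 zaxis [-0.002 -0.001 -1.   ]
travel [  0.2  -0.5 133.8] roll 0.118 F [ 0.32 -0.37  0.05] w 0.0705 q7 -0.61
```

Emit:
apply_moves:
  plan:
    - {"travel": [0, 0, 20], "roll": 0.06, "gripper": -0.5}
    - {"travel": [0, 0, 50], "roll": 0.118, "gripper": -0.5}
    - {"travel": [0, 0, 85], "roll": 0.118, "gripper": -0.5}
    - {"travel": [0, 0, 115], "roll": 0.118, "gripper": -0.5}
    - {"travel": [0, 0, 130], "roll": 0.118, "gripper": -0.5}
    - {"travel": [0, 0, 134], "roll": 0.118, "gripper": -0.5}
    - {"travel": [-10, 0, 134], "roll": 0.118, "gripper": -0.5}
    - {"travel": [-25, 0, 134], "roll": 0.118, "gripper": -0.5}
    - {"travel": [-35, 0, 134], "roll": 0.118, "gripper": -0.5}
    - {"travel": [-42, 0, 134], "roll": 0.118, "gripper": -0.5}
    - {"travel": [-47, 0, 134], "roll": 0.118, "gripper": -0.5}
    - {"travel": [-47, 0, 134], "roll": 0.118, "gripper": -0.5}

```text
t: 8.85
eef_pos: [0.5697, 0.2774, 0.0328]
tool_rot: [0.688, 0.726, 0.001, 0.0]
force: [0.3, 0.0, 0.1]
width: 0.0703
grip_force: 0.0
```

```bash
python3 -c "
from h import *
go(-.235,0,.03,180)
tin(('scene',))"
```

```text
t 8.85 at box [-0.2872  0.0075] z 0.0328 yaw -179.79 zaxis [ 0.002  0.001 -1.   ]
travel [-52.1  -7.7   2.7] roll 0.004 F [0.26 0.03 0.07] w 0.0703 q7 -0.70
tin box u,v,yawdeg [-0.199  -0.0016] -1.46 mismatch px 713.0 of [3324]
```

Emit:
apply_moves:
  plan:
    - {"travel": [10, 0, 0], "roll": 0, "gripper": -0.5}
    - {"travel": [10, -8, 0], "roll": 0, "gripper": -0.5}
    - {"travel": [6, -8, 0], "roll": 0, "gripper": -0.5}
    - {"travel": [2, -8, 0], "roll": 0, "gripper": -0.5}
    - {"travel": [0, -8, 0], "roll": 0.004, "gripper": -0.5}
    - {"travel": [-10, -8, 0], "roll": 0.004, "gripper": -0.5}
    - {"travel": [-28, -8, 0], "roll": 0.004, "gripper": -0.5}
    - {"travel": [-58, -8, 0], "roll": 0.004, "gripper": -0.5}

```text
t: 9.62
eef_pos: [0.5633, 0.2228, 0.0317]
tool_rot: [0.687, 0.727, 0.001, -0.001]
force: [0.7, 3.4, -2.1]
width: 0.0706
grip_force: 2.1
```

```bash
python3 -c "
from h import *
for i in range(6):
    s=manip.state(); print(round(s['t'],3),np.round(w2b(s['eef_pos']),4),np.round(s['force'],1)); p=manip.read_camera('scene')
go(-.235,0,.03,180)
tin(('scene',))"
```

```text
9.617 [-0.233  -0.0017] [ 0.7  3.4 -2.1]
9.667 [-0.2237 -0.0007] [ 5.1 -6.9  0. ]
9.717 [-0.225  -0.0006] [ 0.3 -0.4  0.1]
9.767 [-0.2274 -0.0007] [0.7 0.7 0.1]
9.817 [-0.2292 -0.0009] [ 0.4  1.3 -0.5]
9.867 [-0.2303 -0.0011] [-0.4  0.6 -0.2]
t 9.92 at box [-0.2309 -0.0012] z 0.0316 yaw -179.91 zaxis [ 0.     0.001 -1.   ]
travel [4.1 1.2 1.6] roll 0.002 F [ 0.47 -0.08 -0.88] w 0.0707 q7 -0.63
tin box u,v,yawdeg [-0.1299 -0.0011] 1.27 mismatch px 427.0 of [3504]
```

Result of the test push: released at about 0.35 m/s, the tin coasts about 20 mm, so friction is about 0.35. At the 0.5 m/s cap it would coast about 37 mm, a little short. Next I'll measure the finger speed, since an opening finger could add to the push.

Emit:
apply_moves:
  plan:
    - {"travel": [10, 0, 0], "roll": 0, "gripper": 1}
    - {"travel": [15, 0, 0], "roll": 0, "gripper": 1}
    - {"travel": [15, 0, 0], "roll": 0, "gripper": 1}
    - {"travel": [15, 0, 0], "roll": 0, "gripper": 1}
    - {"travel": [15, 0, 0], "roll": 0, "gripper": 1}
    - {"travel": [15, 0, 0], "roll": 0, "gripper": 1}
    - {"travel": [15, 0, 0], "roll": 0, "gripper": 1}
    - {"travel": [15, 0, 0], "roll": 0, "gripper": 1}
    - {"travel": [15, 0, 0], "roll": 0, "gripper": -1}
  squeeze: 60

```text
t: 10.77
eef_pos: [0.5631, 0.2348, 0.0315]
tool_rot: [0.689, 0.725, 0.0, -0.0]
force: [0.4, 0.5, -0.8]
width: 0.0249
grip_force: 0.0
```

```bash
python3 -c "
from h import *
for i in range(8):
    s=manip.state(); print(round(s['t'],3),round(s['width'],4)); p=manip.read_camera('scene')
"
```

```text
10.767 0.0249
10.817 0.0282
10.867 0.0321
10.917 0.0358
10.967 0.04
11.017 0.0438
11.067 0.0479
11.117 0.0519
```

Emit:
apply_moves:
  plan:
    - {"travel": [0, 0, -40], "roll": 0, "gripper": -0.5}
    - {"travel": [0, 0, -80], "roll": 0, "gripper": -0.5}
    - {"travel": [0, -25, -110], "roll": 0, "gripper": -0.5}
    - {"travel": [0, -60, -125], "roll": 0, "gripper": -0.5}
    - {"travel": [10, -100, -125], "roll": 0, "gripper": -0.5}
    - {"travel": [20, -140, -125], "roll": 0, "gripper": -0.5}
    - {"travel": [40, -175, -125], "roll": 0, "gripper": -0.5}
    - {"travel": [60, -210, -125], "roll": 0, "gripper": -0.5}
    - {"travel": [80, -245, -125], "roll": 0, "gripper": -0.5}
    - {"travel": [90, -280, -125], "roll": 0, "gripper": -0.5}
    - {"travel": [100, -320, -125], "roll": 0, "gripper": -0.5}
    - {"travel": [100, -360, -125], "roll": 0, "gripper": -0.5}

```text
t: 12.17
eef_pos: [0.1965, 0.3172, 0.1566]
tool_rot: [0.688, 0.726, 0.0, -0.0]
force: [-0.2, 0.6, 0.5]
width: 0.0707
grip_force: 0.0
```

```bash
python3 -c "
from h import *
s=manip.state();print(s['eef_pos'],s['joint_positions'])
go(-.21,0,.16,180)
tin(('top','scene'));tin(('top',))"
```

```text
[0.19646458 0.31721101 0.15660512] [-0.38711402  0.05037086 -0.72037159  2.224509    0.042777    0.8787548
 -1.0812451 ]
t 12.17 at box [-0.3459 -0.3632] z 0.1566 yaw -179.88 zaxis [ 0.     0.001 -1.   ]
travel [-136.7  363.    -3.5] roll 0.002 F [-0.23  0.58  0.48] w 0.0707 q7 -1.08
tin box u,v,yawdeg [-0.131   0.0025] -0.38 mismatch px 534.0 of [3007, 3570]
tin box u,v,yawdeg [-0.1309  0.0011] -0.11 mismatch px 117.0 of [3043]
```

Emit:
apply_moves:
  plan:
    - {"travel": [-10, -30, 0], "roll": 0, "gripper": -0.5}
    - {"travel": [-30, -60, 0], "roll": 0, "gripper": -0.5}
    - {"travel": [-55, -85, 0], "roll": 0, "gripper": -0.5}
    - {"travel": [-80, -110, 0], "roll": 0, "gripper": -0.5}
    - {"travel": [-110, -130, 0], "roll": 0, "gripper": -0.5}
    - {"travel": [-140, -150, 0], "roll": 0, "gripper": -0.5}
    - {"travel": [-140, -150, 0], "roll": 0, "gripper": -0.5}

```text
t: 13.05
eef_pos: [0.0741, 0.1989, 0.1567]
tool_rot: [0.69, 0.724, 0.002, 0.003]
force: [-0.1, 0.2, 0.9]
width: 0.0706
grip_force: 0.0
```

```bash
python3 -c "
from h import *
s=manip.state();print(s['eef_pos'],s['joint_positions'])
go(-.21,0,.16,180)"
```

```text
[0.07410187 0.19889665 0.15672178] [-0.78143891 -0.37020128 -0.45730022  2.52479479 -0.18771814  0.95804636
 -1.05581422]
t 13.05 at box [-0.234  -0.4915] z 0.1567 yaw 179.80 zaxis [ 0.007 -0.    -1.   ]
travel [-2.220e+01  4.915e+02  4.000e-01] roll -0.004 F [-0.1   0.25  0.89] w 0.0706 q7 -1.06
```

Emit:
apply_moves:
  plan:
    - {"travel": [-40, 0, 0], "roll": 0, "gripper": -0.5}
    - {"travel": [-80, 0, 0], "roll": 0, "gripper": -0.5}
    - {"travel": [-110, 0, 0], "roll": 0, "gripper": -0.5}
    - {"travel": [-110, 0, 0], "roll": 0, "gripper": -0.5}

```text
t: 13.38
eef_pos: [0.0919, 0.1624, 0.148]
tool_rot: [0.686, 0.728, -0.013, 0.006]
force: [0.7, 0.7, 0.1]
width: 0.0706
grip_force: 0.0
```

```bash
python3 -c "
from h import *
s=manip.state();print(s['eef_pos'],s['joint_positions'])
go(-.21,0,.16,180)"
```

```text
[0.09185237 0.16240195 0.14802117] [-0.78831747 -0.38493048 -0.33162948  2.56623003 -0.14386507  0.97417398
 -0.95361116]
t 13.38 at box [-0.1966 -0.4756] z 0.1480 yaw -179.52 zaxis [-0.01  -0.027 -1.   ]
travel [  9.1 475.5 -17.5] roll 0.008 F [0.7  0.67 0.14] w 0.0706 q7 -0.95
```

Emit:
apply_moves:
  plan:
    - {"travel": [0, 30, -10], "roll": 0, "gripper": -0.5}
    - {"travel": [30, 60, -10], "roll": 0, "gripper": -0.5}
    - {"travel": [60, 90, -10], "roll": 0, "gripper": -0.5}
    - {"travel": [90, 120, -10], "roll": 0, "gripper": -0.5}
    - {"travel": [110, 155, -10], "roll": 0, "gripper": -0.5}
    - {"travel": [125, 190, -10], "roll": 0, "gripper": -0.5}
    - {"travel": [130, 225, -10], "roll": 0, "gripper": -0.5}

```text
t: 13.97
eef_pos: [0.3144, 0.3041, 0.1513]
tool_rot: [0.689, 0.724, -0.013, 0.007]
force: [-0.5, 0.5, 0.3]
width: 0.0706
grip_force: 0.0
```

```bash
python3 -c "
from h import *
go(-.305,0,.16,180)"
```

```text
t 13.97 at box [-0.3268 -0.2461] z 0.1513 yaw 179.94 zaxis [-0.008 -0.029 -1.   ]
travel [-21.8 246.1 -10.3] roll -0.001 F [-0.53  0.47  0.3 ] w 0.0706 q7 -0.85
```

The arm's reach limit gives a small tilt that persists, with the fingers leaning toward the box, which is the lean I need for the fingers to lead the gripper body into the doorway. I'll build it up with small steps.

Emit:
apply_moves:
  plan:
    - {"travel": [-5, -35, 0], "roll": 0, "gripper": -0.5}
    - {"travel": [-15, -75, 0], "roll": 0, "gripper": -0.5}
    - {"travel": [-25, -115, 0], "roll": 0, "gripper": -0.5}
    - {"travel": [-35, -155, 0], "roll": 0, "gripper": -0.5}
    - {"travel": [-50, -190, 0], "roll": 0, "gripper": -0.5}
    - {"travel": [-65, -220, 0], "roll": 0, "gripper": -0.5}
    - {"travel": [-80, -245, 0], "roll": 0, "gripper": -0.5}
    - {"travel": [-92, -260, 0], "roll": 0, "gripper": -0.5}
    - {"travel": [-102, -260, 0], "roll": 0, "gripper": -0.5}
    - {"travel": [-112, -260, 0], "roll": 0, "gripper": -0.5}
    - {"travel": [-140, -260, 0], "roll": 0, "gripper": -0.5}
    - {"travel": [-180, -260, 0], "roll": 0, "gripper": -0.5}

```text
t: 14.97
eef_pos: [0.0758, 0.1517, 0.1518]
tool_rot: [0.689, 0.723, -0.039, 0.011]
force: [0.6, 0.8, 1.7]
width: 0.0707
grip_force: 0.0
```

Emit:
apply_moves:
  plan:
    - {"travel": [-40, 0, 0], "roll": 0, "gripper": -0.5}
    - {"travel": [-80, 0, 0], "roll": 0, "gripper": -0.5}

```text
t: 15.13
eef_pos: [0.093, 0.1302, 0.1526]
tool_rot: [0.687, 0.724, -0.053, 0.011]
force: [0.1, -0.1, 0.9]
width: 0.0708
grip_force: 0.0
```

```bash
python3 -c "
from h import *
s=manip.state();print(s['eef_pos'],s['joint_positions'],s['joint_vel'])
go(-.305,0,.16,180)"
```

```text
[0.09297092 0.13017978 0.1526486 ] [-0.9549609  -0.38548965 -0.12579862  2.56773641 -0.06093933  1.06562124
 -0.98417129] [ 1.43585231  0.00299368 -0.15027098  0.00237956  0.0351644   0.23282344
  1.24586942]
t 15.13 at box [-0.1644 -0.4761] z 0.1526 yaw -179.75 zaxis [-0.057 -0.092 -0.994]
travel [137.3 474.6 -49.2] roll 0.004 F [ 0.08 -0.09  0.86] w 0.0708 q7 -0.98
```

Emit:
apply_moves:
  plan:
    - {"travel": [30, -5, 0], "roll": 0, "gripper": -0.5}
    - {"travel": [60, -30, 0], "roll": 0, "gripper": -0.5}
    - {"travel": [75, -60, 0], "roll": 0, "gripper": -0.5}
    - {"travel": [80, -90, 0], "roll": 0, "gripper": -0.5}
    - {"travel": [80, -120, 0], "roll": 0, "gripper": -0.5}
    - {"travel": [75, -150, 0], "roll": 0, "gripper": -0.5}
    - {"travel": [70, -180, 0], "roll": 0, "gripper": -0.5}
    - {"travel": [55, -185, 0], "roll": 0, "gripper": -0.5}
    - {"travel": [40, -180, 0], "roll": 0, "gripper": -0.5}
    - {"travel": [25, -172, 0], "roll": 0, "gripper": -0.5}
    - {"travel": [5, -160, 0], "roll": 0, "gripper": -0.5}
    - {"travel": [-15, -148, 0], "roll": 0, "gripper": -0.5}

```text
t: 16.13
eef_pos: [-0.0787, 0.1565, 0.1577]
tool_rot: [0.69, 0.722, -0.056, 0.016]
force: [0.3, 0.5, 0.6]
width: 0.0706
grip_force: 0.0
```

```bash
python3 -c "
from h import *
s=manip.state();print(s['eef_pos'],s['joint_positions'],s['joint_vel'])
go(-.305,0,.16,180)"
```

```text
[-0.07867292  0.15646609  0.15774321] [-1.70887614 -0.3834871  -0.24733676  2.55031152 -0.20638572  1.05117105
 -1.78002782] [-1.32315303 -0.01357888  1.20612893  0.1224501   0.43844786  0.06668418
 -0.44696961]
t 16.13 at box [-0.1993 -0.6462] z 0.1577 yaw 179.82 zaxis [-0.054 -0.103 -0.993]
travel [106.9 644.  -51. ] roll -0.003 F [0.25 0.51 0.56] w 0.0706 q7 -1.78
```

Now several short pushes toward (+x,−y), one tilt step each.

Emit:
apply_moves:
  plan:
    - {"travel": [-30, 18, 0], "roll": 0, "gripper": -0.5}
    - {"travel": [-60, 36, 0], "roll": 0, "gripper": -0.5}
    - {"travel": [-90, 54, 0], "roll": 0, "gripper": -0.5}

```text
t: 16.38
eef_pos: [-0.0416, 0.1332, 0.1577]
tool_rot: [0.683, 0.723, -0.094, 0.039]
force: [-0.2, -0.2, -0.5]
width: 0.0705
grip_force: 0.0
```

Emit:
apply_moves:
  plan:
    - {"travel": [-30, 18, 0], "roll": 0, "gripper": -0.5}
    - {"travel": [-60, 36, 0], "roll": 0, "gripper": -0.5}

```text
t: 16.55
eef_pos: [-0.0126, 0.1228, 0.1599]
tool_rot: [0.685, 0.719, -0.107, 0.047]
force: [0.1, 1.6, 0.1]
width: 0.0703
grip_force: 0.0
```

```bash
python3 -c "
from h import *
s=manip.state();print(s['eef_pos'],s['joint_positions'],s['joint_vel'])
go(-.305,0,.16,180)"
```

```text
[-0.01260191  0.12282043  0.15992061] [-1.50888397 -0.385313   -0.11310652  2.56755543 -0.14131274  1.17905753
 -1.49241283] [1.38958934e+00 1.65643770e-04 1.07334011e-01 6.38886729e-04
 2.81086321e-01 4.72736284e-01 1.29236872e+00]
t 16.55 at box [-0.1624 -0.5819] z 0.1599 yaw -179.58 zaxis [-0.08  -0.218 -0.973]
travel [135.1 577.7 -83.4] roll 0.007 F [0.08 1.55 0.13] w 0.0703 q7 -1.49
```

Emit:
apply_moves:
  plan:
    - {"travel": [30, -10, -10], "roll": 0, "gripper": -0.5}
    - {"travel": [55, -40, -15], "roll": 0, "gripper": -0.5}
    - {"travel": [65, -75, -20], "roll": 0, "gripper": -0.5}
    - {"travel": [60, -110, -20], "roll": 0, "gripper": -0.5}
    - {"travel": [45, -135, -15], "roll": 0, "gripper": -0.5}
    - {"travel": [25, -150, -10], "roll": 0, "gripper": -0.5}
    - {"travel": [5, -140, -5], "roll": 0, "gripper": -0.5}
    - {"travel": [-15, -115, 0], "roll": 0, "gripper": -0.5}
    - {"travel": [-35, -85, 0], "roll": 0, "gripper": -0.5}

```text
t: 17.3
eef_pos: [-0.1145, 0.1062, 0.1681]
tool_rot: [0.687, 0.717, -0.108, 0.051]
force: [1.7, 0.9, 0.6]
width: 0.0702
grip_force: 0.0
```

Emit:
apply_moves:
  plan:
    - {"travel": [-25, 30, 0], "roll": 0, "gripper": -0.5}
    - {"travel": [-50, 60, 0], "roll": 0, "gripper": -0.5}

```text
t: 17.47
eef_pos: [-0.0957, 0.1005, 0.1616]
tool_rot: [0.682, 0.72, -0.114, 0.061]
force: [-0.8, 0.0, -0.1]
width: 0.0705
grip_force: 0.0
```

```bash
python3 -c "
from h import *
s=manip.state();print(s['eef_pos'],s['joint_positions'],s['joint_vel'])
go(-.305,0,.16,180)"
```

```text
[-0.09572768  0.10049208  0.16155341] [-1.71682946 -0.38526665 -0.29897528  2.56154788 -0.29635122  1.17179485
 -1.78392677] [ 1.49914787  0.00591193 -0.85834087  0.0154367  -0.1544894   0.13680759
  0.73889553]
t 17.47 at box [-0.1443 -0.6661] z 0.1616 yaw -179.25 zaxis [-0.068 -0.247 -0.967]
travel [147.8 662.8 -90.8] roll 0.013 F [-0.78  0.01 -0.06] w 0.0705 q7 -1.78
```

Emit:
apply_moves:
  plan:
    - {"travel": [-30, 25, 0], "roll": 0, "gripper": -0.5}
    - {"travel": [-60, 50, 0], "roll": 0, "gripper": -0.5}

```text
t: 17.63
eef_pos: [-0.0727, 0.0968, 0.1629]
tool_rot: [0.684, 0.716, -0.123, 0.072]
force: [-0.8, -0.9, 0.1]
width: 0.0707
grip_force: 0.0
```

Emit:
apply_moves:
  plan:
    - {"travel": [-30, 25, 0], "roll": 0, "gripper": -0.5}
    - {"travel": [-60, 50, 0], "roll": 0, "gripper": -0.5}

```text
t: 17.8
eef_pos: [-0.0551, 0.0939, 0.1622]
tool_rot: [0.682, 0.716, -0.126, 0.082]
force: [-0.1, -0.6, 0.1]
width: 0.0705
grip_force: 0.0
```

```bash
python3 -c "
from h import *
s=manip.state();print(s['eef_pos'],s['joint_positions'],s['joint_vel'])
go(-.305,0,.16,180)"
```

```text
[-0.0551105   0.09390139  0.16222106] [-1.47099483 -0.38551083 -0.34294132  2.56795413 -0.25337219  1.23529273
 -1.6042256 ] [ 1.37442985e+00  1.24907474e-04 -7.53023730e-01  9.93682463e-04
 -7.25671524e-02  1.28725039e-01  7.15053207e-01]
t 17.80 at box [-0.1357 -0.6258] z 0.1622 yaw -179.51 zaxis [-0.054 -0.293 -0.954]
travel [157.6 622.4 -90.3] roll 0.009 F [-0.05 -0.58  0.15] w 0.0705 q7 -1.60
```

```bash
cat >> h.py <<'E'
def wp(P):
    s=manip.state(); R=Ro.from_quat(s["tool_rot"]).as_matrix()
    for q in P: print(q,np.round(1000*R.T@(np.array(q)-s["eef_pos"]),0))
E
python3 -c "
from h import *
wp([(-.05,.15,.17),(.0,.22,.175),(.1,.28,.18),(.25,.30,.18),(.4,.29,.18)])"
```

```text
(-0.05, 0.15, 0.17) [ 51.   7. -24.]
(0.0, 0.22, 0.175) [114.  59. -52.]
(0.1, 0.28, 0.18) [164. 161. -80.]
(0.25, 0.3, 0.18) [174. 311. -94.]
(0.4, 0.29, 0.18) [156. 460. -99.]
```

Emit:
apply_moves:
  plan:
    - {"travel": [25, 3, -12], "roll": 0, "gripper": -0.5}
    - {"travel": [51, 7, -24], "roll": 0, "gripper": -0.5}
    - {"travel": [82, 30, -38], "roll": 0, "gripper": -0.5}
    - {"travel": [110, 55, -50], "roll": 0, "gripper": -0.5}
    - {"travel": [135, 83, -61], "roll": 0, "gripper": -0.5}
    - {"travel": [150, 115, -70], "roll": 0, "gripper": -0.5}
    - {"travel": [162, 150, -78], "roll": 0, "gripper": -0.5}
    - {"travel": [168, 190, -84], "roll": 0, "gripper": -0.5}
    - {"travel": [172, 230, -88], "roll": 0, "gripper": -0.5}
    - {"travel": [174, 270, -92], "roll": 0, "gripper": -0.5}
    - {"travel": [174, 310, -94], "roll": 0, "gripper": -0.5}
    - {"travel": [170, 345, -96], "roll": 0, "gripper": -0.5}

```text
t: 18.8
eef_pos: [0.288, 0.2964, 0.1806]
tool_rot: [0.683, 0.715, -0.126, 0.083]
force: [-0.7, 1.0, -0.3]
width: 0.0703
grip_force: 0.0
```

```bash
python3 -c "
from h import *
go(-.245,0,.12,180)
go(-.245,0,.017,180)
print(manip.state()['joint_positions'])"
```

```text
t 18.80 at box [-0.3205 -0.2728] z 0.1806 yaw -179.75 zaxis [-0.054 -0.294 -0.954]
travel [-55.7 277.4  61.1] roll 0.004 F [-0.73  1.03 -0.3 ] w 0.0703 q7 -0.97
t 18.80 at box [-0.3205 -0.2728] z 0.1806 yaw -179.75 zaxis [-0.054 -0.294 -0.954]
travel [-25.7 284.3 159.4] roll 0.004 F [-0.73  1.03 -0.3 ] w 0.0703 q7 -0.97
[-1.03881446  0.23906079  0.0758867   1.96534312  0.11325441  1.21685378
 -0.97194207]
```

Emit:
apply_moves:
  plan:
    - {"travel": [-5, 35, 5], "roll": 0, "gripper": -0.5}
    - {"travel": [-10, 75, 12], "roll": 0, "gripper": -0.5}
    - {"travel": [-18, 115, 20], "roll": 0, "gripper": -0.5}
    - {"travel": [-26, 155, 30], "roll": 0, "gripper": -0.5}
    - {"travel": [-35, 195, 40], "roll": 0, "gripper": -0.5}
    - {"travel": [-45, 235, 50], "roll": 0, "gripper": -0.5}
    - {"travel": [-53, 265, 58], "roll": 0, "gripper": -0.5}
    - {"travel": [-55, 277, 62], "roll": 0.004, "gripper": -0.5}
    - {"travel": [-46, 279, 92], "roll": 0.004, "gripper": -0.5}
    - {"travel": [-36, 282, 125], "roll": 0.004, "gripper": -0.5}
    - {"travel": [-28, 284, 150], "roll": 0.004, "gripper": -0.5}
    - {"travel": [-26, 284, 158], "roll": 0.004, "gripper": -0.5}

```text
t: 19.8
eef_pos: [0.5592, 0.2344, 0.0144]
tool_rot: [0.684, 0.714, -0.128, 0.082]
force: [1.0, -0.4, 0.2]
width: 0.0707
grip_force: 0.0
```

```bash
python3 -c "
from h import *
go(-.13,0,.017,180)
go(-.01,0,.017,180)
p=manip.read_camera('scene'); c=p['color'][150:390,130:450,::-1]
cv2.imwrite('pics/s3.png',cv2.resize(c,None,fx=2.4,fy=2.4,interpolation=cv2.INTER_CUBIC))"
```

```text
t 19.80 at box [-0.2448 -0.0052] z 0.0144 yaw -179.84 zaxis [-0.058 -0.296 -0.953]
travel [-110.5    7.1   30.8] roll 0.003 F [ 1.   -0.35  0.23] w 0.0707 q7 -0.58
t 19.80 at box [-0.2448 -0.0052] z 0.0144 yaw -179.84 zaxis [-0.058 -0.296 -0.953]
travel [-225.2    9.4   65.9] roll 0.003 F [ 1.   -0.35  0.23] w 0.0707 q7 -0.58
```

View pics/s3.png

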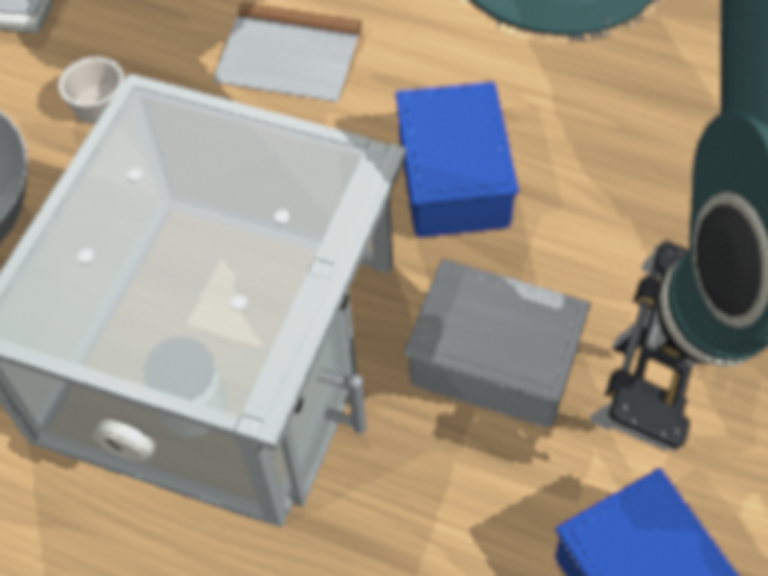

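The tin at crop (497,340) stands square before the doorway and the leaning gripper is behind it at (650,340). Now a slow push to enter the posts.

Emit:
apply_moves:
  plan:
    - {"travel": [0, 7, -2], "roll": 0.003, "gripper": -0.5}
    - {"travel": [-10, 7, 0], "roll": 0.003, "gripper": -0.5}
    - {"travel": [-22, 7, 4], "roll": 0.003, "gripper": -0.5}
    - {"travel": [-34, 7, 8], "roll": 0.003, "gripper": -0.5}
    - {"travel": [-45, 7, 11], "roll": 0.003, "gripper": -0.5}
    - {"travel": [-56, 7, 14], "roll": 0.003, "gripper": -0.5}
    - {"travel": [-67, 7, 18], "roll": 0.003, "gripper": -0.5}
    - {"travel": [-78, 7, 21], "roll": 0.003, "gripper": -0.5}
    - {"travel": [-89, 7, 24], "roll": 0.003, "gripper": -0.5}
    - {"travel": [-99, 7, 27], "roll": 0.003, "gripper": -0.5}
    - {"travel": [-106, 7, 29], "roll": 0.003, "gripper": -0.5}
    - {"travel": [-110, 7, 31], "roll": 0.003, "gripper": -0.5}

```text
t: 20.85
eef_pos: [0.572, 0.1217, 0.0215]
tool_rot: [0.685, 0.713, -0.125, 0.083]
force: [-1.4, 11.5, 9.9]
width: 0.0707
grip_force: 6.0
```

```bash
python3 -c "
from h import *
go(-.06,0,.017,180)
tin(('scene',))
tin(('top',))
go(-.06,0,.017,180)"
```

```text
t 20.85 at box [-0.1315  0.0019] z 0.0215 yaw 179.89 zaxis [-0.052 -0.291 -0.955]
travel [-67.2  -0.1  25.1] roll -0.002 F [-1.36 11.5   9.94] w 0.0707 q7 -0.45
tin box u,v,yawdeg [-0.0602 -0.0056] 5.39 mismatch px 858.0 of [2998]
tin box u,v,yawdeg [-0.0733 -0.001 ] -1.37 mismatch px 828.0 of [2302]
t 21.05 at box [-0.1317  0.0017] z 0.0211 yaw 179.93 zaxis [-0.053 -0.293 -0.955]
travel [-67.4   0.1  24.7] roll -0.001 F [0.52 2.19 0.54] w 0.0706 q7 -0.45
```

```bash
python3 -c "
from h import *
p=manip.read_camera('scene'); q=manip.read_camera('top')
a=cv2.resize(p['color'][190:340,230:430,::-1],(800,600),interpolation=cv2.INTER_CUBIC)[:, :]
b=cv2.resize(q['color'][150:300,220:420,::-1],(800,600),interpolation=cv2.INTER_CUBIC)
cv2.imwrite('pics/s4.png',np.hstack([cv2.resize(a,(400,300)),cv2.resize(b,(400,300))]))
for u in (-.06,-.05): print(proj(p,[[*b2w(u+.075,-.055),.076],[*b2w(u-.075,-.055),.076],[*b2w(u-.075,.055),.076]])-[230,190])
for u in (-.06,-.05): print(proj(q,[[*b2w(u+.075,-.055),.076],[*b2w(u-.075,-.055),.076],[*b2w(u-.075,.055),.076]])-[220,150])
"
```

```text
[[ 54.47570581  57.53802906]
 [115.85215031  75.11082392]
 [101.62350539 115.95709431]]
[[ 50.48538642  56.39496832]
 [111.67175156  73.91446372]
 [ 97.22975012 114.62692856]]
[[118.37219617  84.05372055]
 [ 54.78004782  85.5401904 ]
 [ 54.11489999  39.72038125]]
[[122.60883537  83.95437366]
 [ 59.01526378  85.44146803]
 [ 58.30422021  39.61747024]]
```

View pics/s4.png

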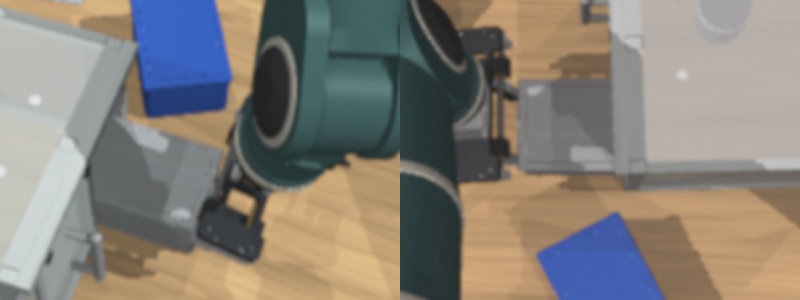

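The top view (right half) shows the tin's rear edge at the predicted place for centre u=−0.05, with its front between the posts. I'll push on slowly.

Emit:
apply_moves:
  plan:
    - {"travel": [-5, 0, 2], "roll": 0, "gripper": -0.5}
    - {"travel": [-12, 0, 4], "roll": 0, "gripper": -0.5}
    - {"travel": [-20, 0, 7], "roll": 0, "gripper": -0.5}
    - {"travel": [-28, 0, 9], "roll": 0, "gripper": -0.5}
    - {"travel": [-36, 0, 12], "roll": 0, "gripper": -0.5}
    - {"travel": [-43, 0, 14], "roll": 0, "gripper": -0.5}
    - {"travel": [-48, 0, 16], "roll": 0, "gripper": -0.5}
    - {"travel": [-50, 0, 17], "roll": 0, "gripper": -0.5}

```text
t: 21.82
eef_pos: [0.5735, 0.0702, 0.0194]
tool_rot: [0.685, 0.713, -0.124, 0.083]
force: [-0.9, 11.5, 9.7]
width: 0.0707
grip_force: 5.9
```

```bash
python3 -c "
from h import *
go(-.028,0,.02,180)
p=manip.read_camera('top')
for r in manip.masks_of(p,'tin_center'): print(r['centre'],r['score'],r['mask'].sum())
go(-.028,0,.02,180)"
```

```text
t 21.82 at box [-0.0801  0.0008] z 0.0194 yaw 179.97 zaxis [-0.052 -0.291 -0.955]
travel [-50.1   0.2  14.4] roll -0.001 F [-0.92 11.47  9.74] w 0.0707 q7 -0.38
[193.9, 140.5] 0.84 2533
[313.8, 217.2] 0.62 1231
[323.4, 294.9] 0.59 2973
t 21.92 at box [-0.0801  0.0007] z 0.0193 yaw 179.97 zaxis [-0.052 -0.291 -0.955]
travel [-50.1   0.3  14.4] roll -0.001 F [1.2  6.26 4.7 ] w 0.0707 q7 -0.38
```

Emit:
apply_moves:
  plan:
    - {"travel": [-9, 0, 2], "roll": 0, "gripper": -0.5}
    - {"travel": [-25, 0, 6], "roll": 0, "gripper": -0.5}
    - {"travel": [-57, 0, 16], "roll": 0, "gripper": -0.5}
    - {"travel": [-50, 0, 14], "roll": 0, "gripper": -0.5}
    - {"travel": [-30, 0, 8], "roll": 0, "gripper": -0.5}
    - {"travel": [-10, 0, 2], "roll": 0, "gripper": -0.5}
    - {"travel": [20, 0, -10], "roll": 0, "gripper": -0.5}
    - {"travel": [50, 0, -25], "roll": 0, "gripper": -0.5}

```text
t: 22.58
eef_pos: [0.5712, 0.1244, 0.0279]
tool_rot: [0.685, 0.712, -0.127, 0.083]
force: [0.1, 0.2, 0.1]
width: 0.0704
grip_force: 0.0
```

```bash
python3 -c "
from h import *
go(-.15,-.0,.25,180)
for n in ('top','scene'):
    p=manip.read_camera(n); save(p,n+'5.png')
    for r in manip.masks_of(p,'tin_center'):
        print(n,r['centre'],round(r['score'],2),r['mask'].sum(),w2b(unproj(p,r['centre'],.076)[0]),cv2.boundingRect(r['mask'].astype(np.uint8)))
p=manip.read_camera('top'); q=manip.read_camera('scene')
a=cv2.resize(p['color'][90:250,300:460,::-1],(400,400),interpolation=cv2.INTER_CUBIC); b=cv2.resize(q['color'][180:370,130:320,::-1],(400,400),interpolation=cv2.INTER_CUBIC)
cv2.imwrite('pics/s5.png',np.hstack([a,b]))
"
```

```text
t 22.58 at box [-0.1343  0.0012] z 0.0279 yaw 179.87 zaxis [-0.055 -0.294 -0.954]
travel [ -49.8  -16.3 -216.5] roll -0.002 F [0.13 0.21 0.1 ] w 0.0704 q7 -0.45
top [190.1, 134.5] 0.97 1880 [-0.33852622  0.19767567] (161, 107, 71, 55)
top [322.0, 294.1] 0.91 2883 [-0.0271358  -0.19498274] (289, 257, 69, 75)
scene [316.7, 215.3] 0.91 2721 [-0.02664767 -0.17015113] (295, 184, 51, 65)
scene [281.1, 267.2] 0.75 333 [ 0.00342619 -0.00185492] (275, 248, 15, 41)
scene [402.4, 389.6] 0.63 4709 [-0.32099807  0.18506171] (361, 345, 88, 96)
```

View pics/s5.png

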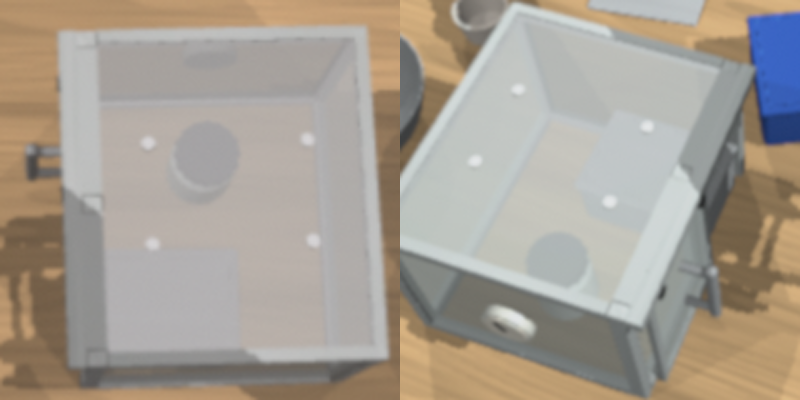

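The tin shows through the roof as a rectangle whose front edge is at (237,298) in the left half. Its rear is under the track. I'll compute its position.

```bash
python3 -c "
from h import *
p=manip.read_camera('top')
print(w2b(unproj(p,[[394.8-.3,209]],.076)[0]))
for u in (.065,.073,.08): print(u,((proj(p,[[*b2w(u+.075,-.055),.076],[*b2w(u+.075,.055),.076]])-[300,90]+.5)*2.5).round(1))
q=manip.read_camera('scene')
for u in (.065,.073,.08): print(u,((proj(q,[[*b2w(u+.075,-.055),.076],[*b2w(u+.075,.055),.076]])-[130,180]+.5)*2.105).round(1))
g=cv2.cvtColor(p['color'],cv2.COLOR_RGB2GRAY); print(g[205,384:402]); print(g[212,384:402]); print(proj(p,[[*b2w(.148,0),.076]]))
"
```

```text
[0.15028413 0.00179694]
0.065 [[229.2 358.3]
 [224.4 244.1]]
0.073 [[237.6 358.1]
 [232.7 243.9]]
0.08 [[245.  357.9]
 [240.  243.7]]
0.065 [[223.1 113.7]
 [182.  192.2]]
0.073 [[216.7 111.8]
 [175.2 190.2]]
0.08 [[211.1 110.2]
 [169.4 188.4]]
[177 178 178 178 178 178 177 177 177 178 176 175 174 175 175 176 176 176]
[177 178 177 177 177 178 178 177 178 177 176 175 175 176 176 176 175 175]
[[393.57696839 209.76701255]]
```

The tin's centre reads 0.072–0.078, which is on the edge. I'll give it one more slow low push for margin.

```bash
python3 -c "
from h import *
for u in (-.03,-.012,-.004): go(u,0,.013,180)"
```

```text
t 22.98 at box [-0.133   0.0018] z 0.0282 yaw 179.87 zaxis [-0.054 -0.293 -0.954]
travel [-94.1   1.5  44.5] roll -0.002 F [-0.48 -0.39  0.17] w 0.0705 q7 -0.45
t 22.98 at box [-0.133   0.0018] z 0.0282 yaw 179.87 zaxis [-0.054 -0.293 -0.954]
travel [-111.4    1.9   49.8] roll -0.002 F [-0.48 -0.39  0.17] w 0.0705 q7 -0.45
t 22.98 at box [-0.133   0.0018] z 0.0282 yaw 179.87 zaxis [-0.054 -0.293 -0.954]
travel [-119.     2.    52.1] roll -0.002 F [-0.48 -0.39  0.17] w 0.0705 q7 -0.45
```

Emit:
apply_moves:
  plan:
    - {"travel": [-25, 1, 20], "roll": 0, "gripper": -0.5}
    - {"travel": [-55, 1, 32], "roll": 0, "gripper": -0.5}
    - {"travel": [-80, 1, 40], "roll": 0, "gripper": -0.5}
    - {"travel": [-94, 1, 44], "roll": 0, "gripper": -0.5}
    - {"travel": [-101, 1, 46], "roll": 0, "gripper": -0.5}
    - {"travel": [-106, 2, 48], "roll": 0, "gripper": -0.5}
    - {"travel": [-109, 2, 49], "roll": 0, "gripper": -0.5}
    - {"travel": [-111, 2, 50], "roll": 0, "gripper": -0.5}
    - {"travel": [-112, 2, 50], "roll": 0, "gripper": -0.5}
    - {"travel": [-112, 2, 50], "roll": 0, "gripper": -0.5}

```text
t: 23.82
eef_pos: [0.5768, 0.0045, 0.0128]
tool_rot: [0.684, 0.714, -0.125, 0.083]
force: [1.5, 3.3, -1.1]
width: 0.0703
grip_force: 0.0
```

```bash
python3 -c "
from h import *
go(-.004,0,.013,180)
p=manip.read_camera('top'); g=cv2.cvtColor(p['color'],cv2.COLOR_RGB2GRAY).astype(float)
print(np.round(g[200:222,386:404].mean(0),1))"
```

```text
t 23.82 at box [-0.0142  0.0007] z 0.0128 yaw -179.94 zaxis [-0.053 -0.292 -0.955]
travel [-9.9 -0.5  2.8] roll 0.001 F [ 1.48  3.25 -1.07] w 0.0703 q7 -0.29
[176.  176.  176.  176.  176.  175.3 175.5 175.6 175.1 173.4 173.3 174.3
 174.3 174.5 174.3 174.3 174.4 174.3]
```

Emit:
apply_moves:
  plan:
    - {"travel": [-1, 0, 0], "roll": 0, "gripper": -0.5}
    - {"travel": [-2, 0, 1], "roll": 0, "gripper": -0.5}
    - {"travel": [-3, 0, 1], "roll": 0, "gripper": -0.5}
    - {"travel": [-4, 0, 1], "roll": 0, "gripper": -0.5}
    - {"travel": [-5, 0, 2], "roll": 0, "gripper": -0.5}

```text
t: 24.28
eef_pos: [0.5776, 0.0034, 0.0123]
tool_rot: [0.683, 0.716, -0.123, 0.082]
force: [-2.9, 33.1, 11.5]
width: 0.0703
grip_force: 3.1
```

```bash
python3 -c "
from h import *
go(-.004,0,.013,180)"
```

```text
t 24.28 at box [-0.0131  0.0015] z 0.0123 yaw -179.64 zaxis [-0.05  -0.288 -0.956]
travel [-8.9 -1.4  2. ] roll 0.006 F [-2.86 33.14 11.51] w 0.0703 q7 -0.28
```

There is 33 N against the track, so I'll back off. The margin is thin. I'll fetch a little more lean at the reach limit, which the door needs too, and then push again.

```bash
python3 -c "
from h import *
wp([(*b2w(-.12,0),.03),(*b2w(-.16,0),.12),(.50,.25,.19),(.36,.30,.25),(.22,.31,.28),(.08,.29,.28),(-.03,.24,.28),(-.10,.20,.28),(-.10,.16,.28)])"
```

```text
(np.float64(0.5707070618079705), np.float64(0.11004521727706995), 0.03) [ 97.  -4. -47.]
(np.float64(0.5686760824106273), np.float64(0.1499936230360933), 0.12) [ 110.  -10. -145.]
(0.5, 0.25, 0.19) [ 189.  -79. -237.]
(0.36, 0.3, 0.25) [ 228. -221. -302.]
(0.22, 0.31, 0.28) [ 236. -362. -327.]
(0.08, 0.29, 0.28) [ 225. -502. -314.]
(-0.03, 0.24, 0.28) [ 183. -614. -294.]
(-0.1, 0.2, 0.28) [ 149. -685. -279.]
(-0.1, 0.16, 0.28) [ 110. -687. -267.]
```

Emit:
apply_moves:
  plan:
    - {"travel": [20, 0, -10], "roll": 0, "gripper": -0.5}
    - {"travel": [55, -1, -27], "roll": 0, "gripper": -0.5}
    - {"travel": [90, -3, -45], "roll": 0, "gripper": -0.5}
    - {"travel": [105, -5, -80], "roll": 0, "gripper": -0.5}
    - {"travel": [110, -10, -120], "roll": 0, "gripper": -0.5}
    - {"travel": [125, -25, -155], "roll": 0, "gripper": -0.5}
    - {"travel": [150, -45, -185], "roll": 0, "gripper": -0.5}
    - {"travel": [175, -65, -212], "roll": 0, "gripper": -0.5}
    - {"travel": [190, -90, -240], "roll": 0, "gripper": -0.5}
    - {"travel": [200, -122, -258], "roll": 0, "gripper": -0.5}
    - {"travel": [210, -158, -275], "roll": 0, "gripper": -0.5}
    - {"travel": [220, -194, -290], "roll": 0, "gripper": -0.5}

```text
t: 25.28
eef_pos: [0.3866, 0.2875, 0.2391]
tool_rot: [0.685, 0.713, -0.125, 0.083]
force: [-0.5, -0.1, -0.3]
width: 0.0702
grip_force: 0.0
```

```bash
python3 -c "
from h import *
print(manip.state()['t'])
wp([(.22,.31,.28),(.08,.29,.28),(-.03,.24,.28),(-.10,.20,.28),(-.10,.16,.28)])
p=manip.read_camera('top'); q=manip.read_camera('scene')
for n,c in (('top',p),('scene',q)):
  for r in manip.masks_of(c,'tin_center'): print(n,np.round(r['centre']),r['score'],w2b(unproj(c,r['centre'],.076)[0]))
g=cv2.cvtColor(p['color'],cv2.COLOR_RGB2GRAY).astype(float)
print(np.round(g[200:222,386:404].mean(0),1))
a=cv2.resize(q['color'][225:325,220:320,::-1],(600,600),interpolation=cv2.INTER_CUBIC)
for u,col in ((.068,(0,0,255)),(.078,(0,255,0))):
  P=proj(q,[[*b2w(u-.075,-.055),.076],[*b2w(u-.075,.055),.076]]); P=np.int32((P-[220,225]+.5)*6); cv2.line(a,tuple(P[0]),tuple(P[1]),col,1)
P=proj(q,[[*b2w(0,-.06),z] for z in (0,.172)]+[[*b2w(0,.06),z] for z in (0,.172)]); P=np.int32((P-[220,225]+.5)*6); cv2.line(a,tuple(P[0]),tuple(P[1]),(255,0,0),1);cv2.line(a,tuple(P[2]),tuple(P[3]),(255,0,0),1)
cv2.imwrite('pics/s6.png',a)"
```

```text
25.2833
(0.22, 0.31, 0.28) [  18. -168.  -37.]
(0.08, 0.29, 0.28) [   5. -308.  -24.]
(-0.03, 0.24, 0.28) [ -37. -420.   -3.]
(-0.1, 0.2, 0.28) [ -72. -491.   12.]
(-0.1, 0.16, 0.28) [-110. -492.   24.]
top [323. 293.] 0.8 [-0.02426401 -0.19202877]
top [199. 143.] 0.73 [-0.31536014  0.17495344]
scene [318. 216.] 0.68 [-0.02998285 -0.16867117]
scene [282. 270.] 0.63 [0.00012163 0.00433658]
scene [400. 390.] 0.58 [-0.31757968  0.18682877]
[165.3 165.4 165.2 165.1 165.2 164.8 164.9 165.1 164.5 162.8 162.8 163.3
 163.6 163.9 163.7 163.7 163.9 163.4]
```

View pics/s6.png

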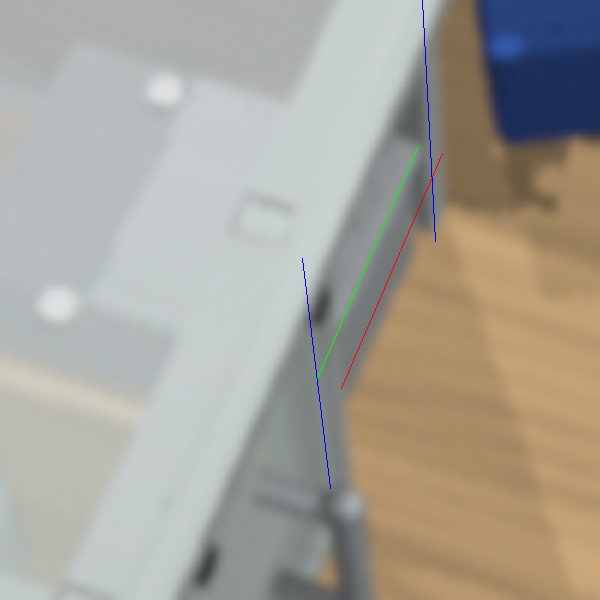

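The lid's rear edge follows the green line (about 0.078), with the near post's foot at about (430,232). The tin is most likely in by a few mm. I'll carry on for certainty and get more lean.

Emit:
apply_moves:
  plan:
    - {"travel": [4, -40, -9], "roll": 0, "gripper": -0.5}
    - {"travel": [9, -80, -18], "roll": 0, "gripper": -0.5}
    - {"travel": [14, -120, -27], "roll": 0, "gripper": -0.5}
    - {"travel": [18, -160, -35], "roll": 0, "gripper": -0.5}
    - {"travel": [16, -200, -34], "roll": 0, "gripper": -0.5}
    - {"travel": [13, -240, -31], "roll": 0, "gripper": -0.5}
    - {"travel": [8, -280, -27], "roll": 0, "gripper": -0.5}
    - {"travel": [-2, -318, -22], "roll": 0, "gripper": -0.5}
    - {"travel": [-15, -355, -15], "roll": 0, "gripper": -0.5}
    - {"travel": [-30, -390, -8], "roll": 0, "gripper": -0.5}
    - {"travel": [-45, -425, 0], "roll": 0, "gripper": -0.5}
    - {"travel": [-62, -455, 6], "roll": 0, "gripper": -0.5}

```text
t: 26.48
eef_pos: [-0.0641, 0.2112, 0.2796]
tool_rot: [0.685, 0.712, -0.126, 0.083]
force: [-0.0, 0.2, 0.9]
width: 0.0703
grip_force: 0.0
```

```bash
python3 -c "
from h import *
s=manip.state();print(s['eef_pos'],s['joint_positions'])
go(-.04,0,.013,180)"
```

```text
[-0.06407429  0.21119772  0.27957569] [-1.40975185 -0.24877424 -0.33457139  2.19771971 -0.17974292  1.47027216
 -1.64016884]
t 26.48 at box [-0.2533 -0.6288] z 0.2796 yaw 179.88 zaxis [-0.054 -0.293 -0.954]
travel [-125.2  649.4  273.1] roll -0.002 F [-0.03  0.23  0.87] w 0.0703 q7 -1.64
```

Emit:
apply_moves:
  plan:
    - {"travel": [-25, 0, 8], "roll": 0, "gripper": -0.5}
    - {"travel": [-50, 5, 15], "roll": 0, "gripper": -0.5}
    - {"travel": [-75, 15, 22], "roll": 0, "gripper": -0.5}
    - {"travel": [-100, 25, 30], "roll": 0, "gripper": -0.5}

```text
t: 26.82
eef_pos: [-0.0485, 0.1482, 0.2751]
tool_rot: [0.686, 0.71, -0.133, 0.087]
force: [0.8, 0.2, 1.1]
width: 0.0706
grip_force: 0.0
```

```bash
python3 -c "
from h import *
s=manip.state();print(s['eef_pos'],s['joint_positions'])
go(-.04,0,.013,180)"
```

```text
[-0.0484901   0.14821149  0.27505267] [-1.64190513 -0.3842734  -0.11966172  2.30734359 -0.15697483  1.51661128
 -1.67972693]
t 26.82 at box [-0.1896 -0.6165] z 0.2751 yaw 179.70 zaxis [-0.059 -0.308 -0.95 ]
travel [-59.3 637.  248.4] roll -0.005 F [0.77 0.19 1.1 ] w 0.0706 q7 -1.68
```

Emit:
apply_moves:
  plan:
    - {"travel": [-38, 12, 0], "roll": 0, "gripper": -0.5}
    - {"travel": [-76, 24, 0], "roll": 0, "gripper": -0.5}

```text
t: 26.98
eef_pos: [-0.0426, 0.1378, 0.2732]
tool_rot: [0.688, 0.705, -0.143, 0.097]
force: [2.3, 0.5, -0.7]
width: 0.0703
grip_force: 0.0
```

Emit:
apply_moves:
  plan:
    - {"travel": [-38, 12, 0], "roll": 0, "gripper": -0.5}
    - {"travel": [-76, 24, 0], "roll": 0, "gripper": -0.5}

```text
t: 27.15
eef_pos: [-0.0366, 0.1252, 0.2721]
tool_rot: [0.686, 0.702, -0.158, 0.107]
force: [1.7, -1.0, 1.0]
width: 0.0701
grip_force: 0.0
```

```bash
python3 -c "
from h import *
s=manip.state();print(s['eef_pos'],s['joint_positions'])
go(-.04,0,.013,180)
wp([(-.04,.18,.28),(0,.25,.28),(.08,.29,.28),(.22,.31,.26),(.36,.29,.22)])"
```

```text
[-0.03658493  0.12520621  0.27213257] [-1.61166965 -0.38456311 -0.10310297  2.33152317 -0.15196624  1.56124544
 -1.6468228 ]
t 27.15 at box [-0.166  -0.6057] z 0.2721 yaw 179.31 zaxis [-0.066 -0.368 -0.927]
travel [-15.4 628.1 234.9] roll -0.012 F [ 1.73 -0.96  1.02] w 0.0701 q7 -1.65
(-0.04, 0.18, 0.28) [ 48.  -3. -27.]
(0, 0.25, 0.28) [112.  37. -56.]
(0.08, 0.29, 0.28) [146. 117. -76.]
(0.22, 0.31, 0.26) [167. 258. -74.]
(0.36, 0.29, 0.22) [158. 401. -39.]
```

Emit:
apply_moves:
  plan:
    - {"travel": [25, -2, -14], "roll": 0, "gripper": -0.5}
    - {"travel": [50, 0, -28], "roll": 0, "gripper": -0.5}
    - {"travel": [82, 18, -42], "roll": 0, "gripper": -0.5}
    - {"travel": [112, 40, -56], "roll": 0, "gripper": -0.5}
    - {"travel": [130, 75, -66], "roll": 0, "gripper": -0.5}
    - {"travel": [146, 112, -76], "roll": 0, "gripper": -0.5}
    - {"travel": [154, 150, -77], "roll": 0, "gripper": -0.5}
    - {"travel": [160, 190, -76], "roll": 0, "gripper": -0.5}
    - {"travel": [165, 230, -75], "roll": 0, "gripper": -0.5}
    - {"travel": [167, 270, -72], "roll": 0, "gripper": -0.5}
    - {"travel": [165, 310, -64], "roll": 0, "gripper": -0.5}
    - {"travel": [162, 348, -53], "roll": 0, "gripper": -0.5}

```text
t: 28.15
eef_pos: [0.3069, 0.3019, 0.234]
tool_rot: [0.681, 0.706, -0.158, 0.107]
force: [-0.1, 0.9, 0.1]
width: 0.071
grip_force: 0.0
```

```bash
python3 -c "
from h import *
go(-.12,0,.10,180); go(-.12,0,.016,180); go(-.23,0,.14,180)"
```

```text
t 28.15 at box [-0.325  -0.2537] z 0.2340 yaw -179.94 zaxis [-0.065 -0.37  -0.927]
travel [-141.7  269.3  178.2] roll 0.001 F [-0.1   0.86  0.13] w 0.0710 q7 -0.91
t 28.15 at box [-0.325  -0.2537] z 0.2340 yaw -179.94 zaxis [-0.065 -0.37  -0.927]
travel [-110.9  275.9  256. ] roll 0.001 F [-0.1   0.86  0.13] w 0.0710 q7 -0.91
t 28.15 at box [-0.325  -0.2537] z 0.2340 yaw -179.94 zaxis [-0.065 -0.37  -0.927]
travel [-54.1 263.  100.8] roll 0.001 F [-0.1   0.86  0.13] w 0.0710 q7 -0.91
```

Emit:
apply_moves:
  plan:
    - {"travel": [-7, 36, 12], "roll": 0, "gripper": -0.5}
    - {"travel": [-14, 75, 26], "roll": 0, "gripper": -0.5}
    - {"travel": [-22, 112, 40], "roll": 0, "gripper": -0.5}
    - {"travel": [-30, 150, 54], "roll": 0, "gripper": -0.5}
    - {"travel": [-38, 188, 68], "roll": 0, "gripper": -0.5}
    - {"travel": [-46, 225, 84], "roll": 0, "gripper": -0.5}
    - {"travel": [-60, 255, 105], "roll": 0, "gripper": -0.5}
    - {"travel": [-85, 264, 130], "roll": 0, "gripper": -0.5}
    - {"travel": [-108, 268, 160], "roll": 0, "gripper": -0.5}
    - {"travel": [-115, 271, 195], "roll": 0, "gripper": -0.5}
    - {"travel": [-113, 274, 228], "roll": 0, "gripper": -0.5}
    - {"travel": [-111, 276, 252], "roll": 0, "gripper": -0.5}

```text
t: 29.15
eef_pos: [0.5677, 0.109, 0.0175]
tool_rot: [0.682, 0.706, -0.16, 0.107]
force: [0.2, 0.6, -1.0]
width: 0.0703
grip_force: 0.0
```

```bash
python3 -c "
from h import *
go(-.03,0,.017,180); go(-.01,0,.017,180);go(0.006,0,.017,180)"
```

```text
t 29.15 at box [-0.1191 -0.0031] z 0.0175 yaw 180.00 zaxis [-0.067 -0.371 -0.926]
travel [-82.6   6.   32.9] roll -0.000 F [ 0.19  0.65 -1.03] w 0.0703 q7 -0.39
t 29.15 at box [-0.1191 -0.0031] z 0.0175 yaw 180.00 zaxis [-0.067 -0.371 -0.926]
travel [-101.2    6.6   40.3] roll -0.000 F [ 0.19  0.65 -1.03] w 0.0703 q7 -0.39
t 29.15 at box [-0.1191 -0.0031] z 0.0175 yaw 180.00 zaxis [-0.067 -0.371 -0.926]
travel [-116.1    7.1   46.1] roll -0.000 F [ 0.19  0.65 -1.03] w 0.0703 q7 -0.39
```

Emit:
apply_moves:
  plan:
    - {"travel": [-25, 3, 9], "roll": 0, "gripper": -0.5}
    - {"travel": [-52, 6, 20], "roll": 0, "gripper": -0.5}
    - {"travel": [-75, 6, 29], "roll": 0, "gripper": -0.5}
    - {"travel": [-88, 6, 35], "roll": 0, "gripper": -0.5}
    - {"travel": [-95, 6, 38], "roll": 0, "gripper": -0.5}
    - {"travel": [-100, 6, 40], "roll": 0, "gripper": -0.5}
    - {"travel": [-104, 6, 41], "roll": 0, "gripper": -0.5}
    - {"travel": [-107, 6, 42], "roll": 0, "gripper": -0.5}
    - {"travel": [-108, 6, 42], "roll": 0, "gripper": -0.5}

```text
t: 29.9
eef_pos: [0.5768, -0.0024, 0.0202]
tool_rot: [0.681, 0.707, -0.158, 0.107]
force: [0.6, 0.9, 0.1]
width: 0.0704
grip_force: 0.0
```

```bash
python3 -c "
from h import *
go(-.03,0,.017,180)
p=manip.read_camera('top'); g=cv2.cvtColor(p['color'],cv2.COLOR_RGB2GRAY).astype(float)
print(np.round(g[200:222,386:406].mean(0),1))"
```

```text
t 29.90 at box [-0.0074  0.0003] z 0.0202 yaw -179.79 zaxis [-0.064 -0.369 -0.927]
travel [22.2 -0.7 -5.3] roll 0.004 F [0.61 0.9  0.08] w 0.0704 q7 -0.25
[180.1 180.2 180.1 180.5 180.  179.5 179.7 180.1 179.1 177.3 177.6 178.2
 178.5 178.6 178.7 178.6 178.2 178.4 178.5 178.4]
```

Emit:
apply_moves:
  plan:
    - {"travel": [-2, 0, 2], "roll": 0, "gripper": -0.5}
    - {"travel": [-4, 0, 3], "roll": 0, "gripper": -0.5}
    - {"travel": [-6, 0, 4], "roll": 0, "gripper": -0.5}
    - {"travel": [-8, 0, 5], "roll": 0, "gripper": -0.5}
    - {"travel": [-9, 0, 6], "roll": 0, "gripper": -0.5}

```text
t: 30.37
eef_pos: [0.5798, -0.005, 0.0182]
tool_rot: [0.677, 0.711, -0.153, 0.107]
force: [-4.5, 47.0, 23.9]
width: 0.0705
grip_force: 4.1
```

```bash
python3 -c "
from h import *
go(-.03,0,.017,180)
p=manip.read_camera('top'); g=cv2.cvtColor(p['color'],cv2.COLOR_RGB2GRAY).astype(float)
print(np.round(g[200:222,386:406].mean(0),1))"
```

```text
t 30.37 at box [-0.0047  0.0032] z 0.0182 yaw -179.26 zaxis [-0.056 -0.363 -0.93 ]
travel [24.1 -3.5 -7.8] roll 0.013 F [-4.47 46.99 23.88] w 0.0705 q7 -0.23
[179.8 180.1 180.  180.  179.7 179.3 179.4 179.6 179.1 177.3 177.5 178.2
 178.4 178.3 178.2 178.2 178.2 178.3 178.2 178.1]
```

Emit:
apply_moves:
  plan:
    - {"travel": [8, 0, -3], "roll": 0, "gripper": 1}
    - {"travel": [25, -4, -8], "roll": 0.013, "gripper": 1}
    - {"travel": [40, -15, -12], "roll": 0.013, "gripper": 1}
    - {"travel": [45, -25, -14], "roll": 0.013, "gripper": 1}
    - {"travel": [45, -33, -14], "roll": 0.013, "gripper": 1}
    - {"travel": [45, -33, -14], "roll": 0.013, "gripper": 1}
    - {"travel": [45, -33, -14], "roll": 0.013, "gripper": 1}
    - {"travel": [45, -33, -14], "roll": 0.013, "gripper": 1}
    - {"travel": [45, -33, -14], "roll": 0.013, "gripper": 1}
    - {"travel": [45, -33, -14], "roll": 0.013, "gripper": 1}

```text
t: 31.25
eef_pos: [0.5428, 0.0321, 0.017]
tool_rot: [0.686, 0.702, -0.158, 0.108]
force: [0.3, 0.0, 1.2]
width: 0.0069
grip_force: 0.0
```

```bash
python3 -c "
from h import *
go(-.01,-.03,.017,180);go(-.002,-.03,.017,180)"
```

```text
t 31.25 at box [-0.0436 -0.0318] z 0.0170 yaw 179.32 zaxis [-0.065 -0.369 -0.927]
travel [-31.2   3.2  12.1] roll -0.012 F [0.26 0.03 1.17] w 0.0069 q7 -0.33
t 31.25 at box [-0.0436 -0.0318] z 0.0170 yaw 179.32 zaxis [-0.065 -0.369 -0.927]
travel [-38.6   3.5  15.1] roll -0.012 F [0.26 0.03 1.17] w 0.0069 q7 -0.33
```

Emit:
apply_moves:
  plan:
    - {"travel": [-10, 1, 4], "roll": -0.006, "gripper": 1}
    - {"travel": [-20, 2, 8], "roll": -0.012, "gripper": 1}
    - {"travel": [-27, 2, 11], "roll": -0.012, "gripper": 1}
    - {"travel": [-31, 2, 12], "roll": -0.012, "gripper": 1}
    - {"travel": [-34, 2, 13], "roll": -0.012, "gripper": 1}
    - {"travel": [-36, 2, 14], "roll": -0.012, "gripper": 1}
    - {"travel": [-37, 2, 14], "roll": -0.012, "gripper": 1}

```text
t: 31.83
eef_pos: [0.5449, -0.007, 0.0174]
tool_rot: [0.681, 0.707, -0.158, 0.107]
force: [0.1, -0.3, -0.1]
width: 0.0005
grip_force: 0.0
```

```bash
python3 -c "
from h import *
go(-.002,-.03,.017,180)
p=manip.read_camera('top'); g=cv2.cvtColor(p['color'],cv2.COLOR_RGB2GRAY).astype(float)
print(np.round(g[200:222,386:406].mean(0),1))"
```

```text
t 31.83 at box [-0.0044 -0.0318] z 0.0174 yaw -179.90 zaxis [-0.065 -0.369 -0.927]
travel [-2.1  1.8  1.1] roll 0.002 F [ 0.14 -0.35 -0.13] w 0.0005 q7 -0.27
[178.7 179.  178.9 179.  178.4 178.1 178.3 178.4 177.7 176.1 176.2 177.
 177.2 177.1 177.2 177.1 177.1 177.2 176.9 176.8]
```

Emit:
apply_moves:
  plan:
    - {"travel": [-2, 0, 1], "roll": 0, "gripper": 1}
    - {"travel": [-4, 0, 2], "roll": 0, "gripper": 1}
    - {"travel": [-5, 0, 2], "roll": 0, "gripper": 1}

```text
t: 32.13
eef_pos: [0.5452, -0.0109, 0.0173]
tool_rot: [0.681, 0.707, -0.158, 0.106]
force: [-1.6, 5.7, 0.5]
width: 0.0006
grip_force: 2.8
```

```bash
python3 -c "
from h import *
go(-.04,-.03,.017,180)"
```

```text
t 32.13 at box [-0.0005 -0.0317] z 0.0173 yaw -179.83 zaxis [-0.064 -0.368 -0.928]
travel [ 36.9   0.6 -14.2] roll 0.003 F [-1.56  5.71  0.49] w 0.0006 q7 -0.26
```

Emit:
apply_moves:
  plan:
    - {"travel": [-1, 0, 0], "roll": 0, "gripper": 1}
    - {"travel": [-2, 0, 1], "roll": 0, "gripper": 1}
    - {"travel": [-3, 0, 1], "roll": 0, "gripper": 1}
    - {"travel": [-4, 0, 1], "roll": 0, "gripper": 1}

```text
t: 32.47
eef_pos: [0.5453, -0.0135, 0.0175]
tool_rot: [0.68, 0.708, -0.157, 0.106]
force: [-2.6, 17.0, -3.1]
width: 0.0005
grip_force: 2.0
```

```bash
python3 -c "
from h import *
go(-.04,-.03,.017,180)
p=manip.read_camera('top'); g=cv2.cvtColor(p['color'],cv2.COLOR_RGB2GRAY).astype(float)
print(np.round(g[200:222,386:406].mean(0),1))
h=b2w(-.042,.14)
for u,v,z in ((-.10,-.03,.03),(-.12,.05,.17),(-.10,.20,.17),(-.055,.19,.17),(-.055,.185,.11)): wp([(*b2w(u,v),z)])"
```

```text
t 32.47 at box [ 0.0021 -0.0316] z 0.0175 yaw -179.69 zaxis [-0.064 -0.367 -0.928]
travel [ 39.4   0.6 -15. ] roll 0.005 F [-2.59 16.99 -3.1 ] w 0.0005 q7 -0.25
[178.4 178.5 178.4 178.5 178.3 178.5 178.4 178.  178.1 178.  177.8 176.
 175.9 176.8 176.7 176.7 176.7 176.5 176.5 176.6]
(np.float64(0.5417612471873746), np.float64(0.08854777984955092), 0.03) [ 91.  -2. -49.]
(np.float64(0.6206425690067496), np.float64(0.11258394152374891), 0.17) [  58.   66. -193.]
(np.float64(0.7714645803017587), np.float64(0.10022591138427414), 0.17) [  38.  216. -198.]
(np.float64(0.7637623306840138), np.float64(0.05477621005603711), 0.17) [  -3.  207. -180.]
(np.float64(0.7587687799641359), np.float64(0.05452233763136922), 0.11) [  18.  207. -124.]
```

The tin moved about 5 mm further, so its centre is now about 0.080. Next, the door handle: retreat, go up and around to its far side.

Emit:
apply_moves:
  plan:
    - {"travel": [30, 0, -14], "roll": 0.005, "gripper": 1}
    - {"travel": [65, -1, -33], "roll": 0.005, "gripper": 1}
    - {"travel": [90, -1, -60], "roll": 0.005, "gripper": 1}
    - {"travel": [85, 10, -98], "roll": 0.005, "gripper": 1}
    - {"travel": [75, 25, -134], "roll": 0.005, "gripper": 1}
    - {"travel": [65, 45, -165], "roll": 0.005, "gripper": 1}
    - {"travel": [57, 72, -193], "roll": 0.005, "gripper": 1}
    - {"travel": [52, 110, -195], "roll": 0.005, "gripper": 1}
    - {"travel": [47, 148, -196], "roll": 0.005, "gripper": 1}
    - {"travel": [43, 184, -197], "roll": 0.005, "gripper": 1}
    - {"travel": [38, 207, -198], "roll": 0.005, "gripper": 1}
    - {"travel": [38, 207, -198], "roll": 0.005, "gripper": 1}

```text
t: 33.52
eef_pos: [0.765, 0.0942, 0.1699]
tool_rot: [0.684, 0.704, -0.159, 0.108]
force: [-0.8, -0.5, -0.9]
width: 0.0006
grip_force: 0.0
```

```bash
python3 -c "
from h import *
go(-.04,.187,.17,180);go(-.04,.187,.09,180)
p=manip.read_camera('top'); q=manip.read_camera('scene')
print([(r['centre'],r['score'],w2b(unproj(p,r['centre'],.15)[0])) for r in manip.spot_in(p,'door_handle')][:2]);print([(r['centre'],r['score'],w2b(unproj(q,r['centre'],.10)[0])) for r in manip.spot_in(q,'door_handle')][:2])"
```

```text
t 33.52 at box [-0.0943  0.1932] z 0.1699 yaw 179.71 zaxis [-0.066 -0.371 -0.926]
travel [-50.6  -4.3  20.4] roll -0.005 F [-0.84 -0.49 -0.89] w 0.0006 q7 -0.18
t 33.52 at box [-0.0943  0.1932] z 0.1699 yaw 179.71 zaxis [-0.066 -0.371 -0.926]
travel [-21.1   1.9  94.5] roll -0.005 F [-0.84 -0.49 -0.89] w 0.0006 q7 -0.18
[([316.4, 152.6], 0.48, array([-0.03284035,  0.12362815]))]
[([263.0, 326.4], 0.56, array([-0.01787189,  0.15720123]))]
```

Emit:
apply_moves:
  plan:
    - {"travel": [-15, -1, 20], "roll": -0.005, "gripper": 1}
    - {"travel": [-25, 0, 45], "roll": -0.005, "gripper": 1}
    - {"travel": [-25, 1, 70], "roll": -0.005, "gripper": 1}
    - {"travel": [-22, 2, 88], "roll": -0.005, "gripper": 1}
    - {"travel": [-21, 2, 94], "roll": -0.005, "gripper": 1}
    - {"travel": [-21, 2, 94], "roll": -0.005, "gripper": 1}

```text
t: 34.22
eef_pos: [0.7581, 0.0429, 0.0909]
tool_rot: [0.681, 0.707, -0.159, 0.106]
force: [0.1, 0.8, 0.5]
width: 0.0003
grip_force: 0.0
```

```bash
python3 -c "
from h import *
go(-.04,.10,.09,180);go(-.04,.03,.09,180);go(-.04,.016,.09,180)"
```

```text
t 34.22 at box [-0.0434  0.1837] z 0.0909 yaw -179.83 zaxis [-0.067 -0.369 -0.927]
travel [ -2.6 -83.2   9.2] roll 0.003 F [0.07 0.84 0.52] w 0.0003 q7 -0.15
t 34.22 at box [-0.0434  0.1837] z 0.0909 yaw -179.83 zaxis [-0.067 -0.369 -0.927]
travel [  -2.4 -153.    15.2] roll 0.003 F [0.07 0.84 0.52] w 0.0003 q7 -0.15
t 34.22 at box [-0.0434  0.1837] z 0.0909 yaw -179.83 zaxis [-0.067 -0.369 -0.927]
travel [  -2.4 -166.9   16.4] roll 0.003 F [0.07 0.84 0.52] w 0.0003 q7 -0.15
```

Emit:
apply_moves:
  plan:
    - {"travel": [-2, -10, 1], "roll": 0, "gripper": 1}
    - {"travel": [-2, -24, 2], "roll": 0, "gripper": 1}
    - {"travel": [-2, -38, 4], "roll": 0, "gripper": 1}
    - {"travel": [-2, -54, 5], "roll": 0, "gripper": 1}
    - {"travel": [-2, -70, 7], "roll": 0, "gripper": 1}
    - {"travel": [-2, -86, 8], "roll": 0, "gripper": 1}
    - {"travel": [-2, -102, 10], "roll": 0, "gripper": 1}
    - {"travel": [-2, -118, 12], "roll": 0, "gripper": 1}
    - {"travel": [-2, -132, 13], "roll": 0, "gripper": 1}
    - {"travel": [-2, -143, 14], "roll": 0, "gripper": 1}
    - {"travel": [-2, -150, 15], "roll": 0, "gripper": 1}
    - {"travel": [-2, -153, 15], "roll": 0, "gripper": 1}

```text
t: 35.22
eef_pos: [0.6059, 0.0328, 0.0919]
tool_rot: [0.681, 0.707, -0.157, 0.107]
force: [1.9, 0.2, 2.6]
width: 0.0005
grip_force: 0.8
```

```bash
python3 -c "
from h import *
go(-.04,.016,.09,180)
p=manip.read_camera('top'); q=manip.read_camera('scene')
print([(r['centre'],r['score'],w2b(unproj(q,r['centre'],.10)[0])) for r in manip.spot_in(q,'door_handle')][:2])
a=cv2.resize(p['color'][90:250,280:440,::-1],(400,400),interpolation=cv2.INTER_CUBIC); b=cv2.resize(q['color'][180:370,150:340,::-1],(400,400),interpolation=cv2.INTER_CUBIC)
cv2.imwrite('pics/s7.png',np.hstack([a,b]))"
```

```text
t 35.22 at box [-0.041   0.0313] z 0.0919 yaw -179.86 zaxis [-0.063 -0.368 -0.928]
travel [ -0.2 -15.    3.4] roll 0.002 F [1.86 0.18 2.58] w 0.0005 q7 -0.24
[]
```

View pics/s7.png

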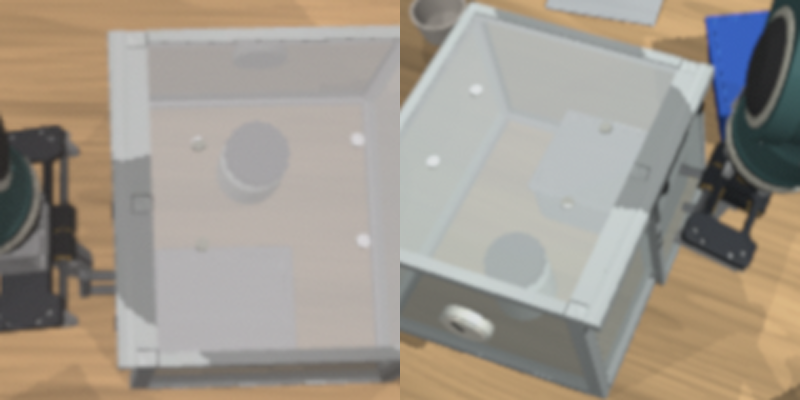

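The handle at (95,280) in the top view is moving with the fingers, and the door is nearly shut. I'll finish it gently.

Emit:
apply_moves:
  plan:
    - {"travel": [0, -4, 0], "roll": 0, "gripper": 1}
    - {"travel": [0, -7, 1], "roll": 0, "gripper": 1}
    - {"travel": [0, -10, 1], "roll": 0, "gripper": 1}
    - {"travel": [0, -12, 1], "roll": 0, "gripper": 1}
    - {"travel": [0, -13, 1], "roll": 0, "gripper": 1}
    - {"travel": [0, -14, 1], "roll": 0, "gripper": 1}

```text
t: 35.87
eef_pos: [0.5917, 0.0309, 0.0907]
tool_rot: [0.681, 0.707, -0.158, 0.107]
force: [1.2, -1.3, -0.5]
width: 0.0001
grip_force: 0.8
```

```bash
python3 -c "
from h import *
go(-.04,.012,.09,180)"
```

```text
t 35.87 at box [-0.0399  0.017 ] z 0.0907 yaw -179.90 zaxis [-0.065 -0.369 -0.927]
travel [ 0.3 -4.9  1.1] roll 0.002 F [ 1.21 -1.32 -0.54] w 0.0001 q7 -0.25
```

Still only the sliding friction, so it isn't at its stop yet. I'll continue in 1 mm steps.

Emit:
apply_moves:
  plan:
    - {"travel": [0, -1, 0], "roll": 0, "gripper": 1}
    - {"travel": [0, -2, 0], "roll": 0, "gripper": 1}
    - {"travel": [0, -3, 0], "roll": 0, "gripper": 1}
    - {"travel": [0, -4, 0], "roll": 0, "gripper": 1}
    - {"travel": [0, -4, 0], "roll": 0, "gripper": 1}

```text
t: 36.28
eef_pos: [0.5896, 0.031, 0.0912]
tool_rot: [0.681, 0.707, -0.157, 0.108]
force: [15.6, -3.4, -12.1]
width: 0.0008
grip_force: 7.3
```

```bash
python3 -c "
from h import *
go(-.04,.012,.09,180)"
```

```text
t 36.28 at box [-0.0401  0.0149] z 0.0912 yaw -179.91 zaxis [-0.061 -0.369 -0.927]
travel [ 0.4 -2.8  1.4] roll 0.001 F [ 15.58  -3.36 -12.05] w 0.0008 q7 -0.25
```

The stop is reached: 15.6 N and no further motion. I'll hold briefly, then back away clear.

Emit:
apply_moves:
  plan:
    - {"travel": [0, 0, 0], "roll": 0, "gripper": 1}
    - {"travel": [0, 0, 0], "roll": 0, "gripper": 1}
    - {"travel": [0, 0, 0], "roll": 0, "gripper": 1}
    - {"travel": [0, 8, 0], "roll": 0, "gripper": 1}
    - {"travel": [0, 22, 0], "roll": 0, "gripper": 1}
    - {"travel": [20, 25, -8], "roll": 0, "gripper": 1}
    - {"travel": [50, 25, -25], "roll": 0, "gripper": 1}
    - {"travel": [80, 25, -50], "roll": 0, "gripper": 1}
    - {"travel": [95, 25, -80], "roll": 0, "gripper": 1}
    - {"travel": [100, 25, -110], "roll": 0, "gripper": 1}
    - {"travel": [100, 25, -110], "roll": 0, "gripper": 1}
    - {"travel": [100, 25, -110], "roll": 0, "gripper": 1}

```text
t: 37.28
eef_pos: [0.6154, 0.1664, 0.1552]
tool_rot: [0.681, 0.707, -0.157, 0.107]
force: [0.9, -0.8, -0.2]
width: 0.0003
grip_force: 0.0
```

```bash
python3 -c "
from h import *
go(-.2,.012,.2,180)
p=manip.read_camera('top'); q=manip.read_camera('scene')
g=cv2.cvtColor(p['color'],cv2.COLOR_RGB2GRAY).astype(float)
print(np.round(g[200:222,386:406].mean(0),1))
for n,c in (('top',p),('scene',q)):
  for r in manip.spot_in(c,'door_handle')[:2]: print(n,r['centre'],r['score'],[w2b(unproj(c,r['centre'],z)[0]) for z in (.10,.15)])
  print(proj(c,[[*b2w(-.042,0),.1]]),proj(c,[[*b2w(-.042,.01),.1]]))"
```

```text
t 37.28 at box [-0.174   0.0475] z 0.1552 yaw -179.84 zaxis [-0.063 -0.368 -0.928]
travel [  7.9 -39.6 -48.1] roll 0.003 F [ 0.87 -0.82 -0.23] w 0.0003 q7 -0.37
[179.4 179.6 179.6 179.5 179.3 179.3 179.4 179.  179.1 179.1 178.6 177.1
 177.  177.6 177.8 177.8 177.8 177.5 177.6 177.7]
top [318.5, 209.2] 0.71 [array([-0.03068347,  0.00148479]), array([-0.03130551, -0.00672743])]
[[313.65413696 209.94269915]] [[313.55308379 205.7055389 ]]
scene [288.5, 269.2] 0.62 [array([-0.02015442,  0.01112759]), array([-0.03215677,  0.03910708])]
[[299.45697097 267.86136488]] [[297.95382901 271.51785098]]
```

```bash
python3 -c "
from cell import manip
print(manip.finish_job())"
```

```text
the job is handed in; nothing more can be done
None
```

The loaf tin is inside the proofing box (centre about 80 mm behind the front face, by camera) and the door is pushed to its stop. I handed the job in at about 37 s, but no verdict came back. I didn't touch any other object, but the wrist force read 47 N (I think the gripper's body on a post or the parked door), so the 40 N limit may have been passed; to reach in, I leaned the gripper using its reach limits.

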